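Steady the rocking jar rack and load the glaze jars

ROBOT

A 7-joint arm with a two-finger parallel gripper is mounted at the origin on the work surface. World frame = base frame: x ahead of the robot, y to its left, z up, the work surface at z = 0. Lengths are in m, angles in rad, forces in N, time in s.
With the tool pointing down it reaches from about 0.4 to 0.875 m from the base axis. Payload 4.4 kg.
Tool frame: the origin (TCP) lies midway between the tips of the shut fingers; the grasp point (between the pads) lies 19 mm behind it; x points along the fingers, y is the direction in which the jaws open and shut, and the axes are right-handed (so a half turn about x gives the same grasp; the last joint's range is limited). The gripper opens to 85 mm and grips with 20 to 120 N. Pads are 22 mm wide; open, the fingers measure 114 mm over their backs; the gripper's body (76 mm by 85 mm) begins 54 mm behind the grasp point. The pads swing forward as they close: fully open they stand 13 mm farther back than shut.
Start: joints at [-1.285, 0.628, 0.038, 1.517, -0.027, 0.996, -0.02], TCP at [0.224, 0.61, 0.231] pointing down, gripper open.
Joint ranges: [-3.06, 3.06], [-0.37, 2.12], [-1.25, 1.32], [0.18, 2.47], [-1.1, 4.24], [0.23, 1.98], [-2.94, 2.94]. Speed limits (rad/s): [2.57, 2.57, 3.14, 3.14, 3.14, 3.14, 3.14].

INTERFACE

Orientations are given as a rotation vector (axis times angle).
In Python, from station import bot gives the robot as it stands. The module is installed in compiled form; this text tells all that it offers.
- The arm moves only by the shell command python3 -m jog 'ROWS'. ROWS is JSON, a list of rows, each a list of 3 entries, a list of its own where there are three numbers: the shift along the world's x, y, z scaled (see below), then the turn, a rotation vector about the world's x, y, z scaled (see below), then the opening, from -1 (shut) to 1 (fully open), so that 0 is half open. A call has 1 to 12 rows; each row shifts and turns the commanded pose from where the row before left it; what a row does not reach is not made up. The controller multiplies each number of a shift by 0.025 m and each number of a turn by 0.12 rad. A row lasts 1/12 s, in which the tool goes at most 41.7 mm and 7.16 degrees, less where a joint would pass 70% of its speed; a pose out of reach is approached as far as the arm can. A call with a number of a shift or a turn outside -1 to 1 is refused whole. A call with a gripper value outside its range is refused whole. The fingers move at their own pace and stop on an object; the grip force is fixed at half the most. Time passes only in rows, so rows that do not move let the fingers close. It gives the time, the measured TCP pose, the force and the opening at its end, in the units of the state.
- bot.observe(): the state, without advancing time (a new reading comes with each control period).
- bot.grab_frame(name): name is "scene" or "top" or "wrist"; returns a dict with "frame" (384x512x3 uint8, red, green, blue), "depth" (384x512 float32, m along the optical axis (not along the pixel's ray), 0 where there is no reading), "vertical_fov" (degrees; the focal length in pixels is half the picture's height over the tangent of half this angle, whatever the lens; pixels are square), "cx", "cy" (the principal point, pixels), "world_from_camera" (4x4, takes a point from camera to world coordinates). Camera axes: x right, y down, z forward; pixel columns grow to the right and rows downward; lengths in m; the calibration is good to about 2 mm. A picture is of the moment at which its call begins.
- bot.sign_off(): hands the job in, once; it reports no verdict.
The state is a dict: "t": time; "q": joint angles; "qd": joint speeds; "joint_torque": joint torques, N m; "position": TCP position; "eef_rot": TCP orientation; "contact_force": force on the tool from outside, world axes, zero at the start; "ft_torque": the same for the moment, N m; "gripper_width": finger opening in m.
Only numpy, scipy, OpenCV 4.12 (cv2) and the standard library are available. Lean on these libraries where they do the work, as an engineer would, in place of code of your own. Each camera call takes 0.05 s, during which the arm holds its last target.

TASK

The jar rack on the bench rocks because its two screw feet, under the black wing knobs, are too short. Screw each foot down (clockwise) until it just bears on the bench and the rack stands level on all four feet without rocking; only then stand every white glaze jar from the bench upright in the rack's crate, one per cell. Leave the bowl, the hammer and the mug alone.

Things in the scene. Friction and masses are not known exactly. Their poses are not given: they have to be found in the camera images.
- stand: jar rack: plywood board 225 x 460 mm on four feet, crate of 2 x 3 cells on it; loose, 4 to 5.5 kg. Origin under its middle at the fixed feet's undersides; x across, y along the board, z up. Board top (cell floor) z 50, wall tops z 84 mm. Fixed feet (-85,-200), (+85,+200); screw feet (-85,+200), (+85,-200). Short screw feet let it rock about the fixed feet's diagonal, up to 3 degrees each way
- knob_near (a joint): turn of the near left levelling screw, rad. Grows as its knob is turned CLOCKWISE seen from above, which moves foot and knob DOWN 2.0 mm per rad in the board (a foot that bears raises its corner instead); stays where left. Range 0 to 5.6, starts at 0.2 to 2.2. At 4.0 its domed steel foot (32 mm wide) is level with the fixed feet and just bears on the bench; beyond, the rack rocks again. Takes 0.05 N m
- knob_near_grip (a point): centre of the black wing bar (46 long, 14 thick, 34 mm tall) of the near left knob, on the screw axis; bar top 15 mm higher, foot's underside 84 mm lower. x lies along the bar: fingers close along y; z up. In the stand's frame: x -85, y +200, z = 92 mm - 2.0 mm x joint value. Board top is at z 50, the crate's walls start 62 mm off along the stand's y
- knob_far (a joint): turn of the far right levelling screw, rad. Grows as its knob is turned CLOCKWISE seen from above, which moves foot and knob DOWN 2.0 mm per rad in the board (a foot that bears raises its corner instead); stays where left. Range 0 to 5.6, starts at 0.2 to 2.2. At 4.0 its domed steel foot (32 mm wide) is level with the fixed feet and just bears on the bench; beyond, the rack rocks again. Takes 0.05 N m
- knob_far_grip (a point): centre of the black wing bar (46 long, 14 thick, 34 mm tall) of the far right knob, on the screw axis; bar top 15 mm higher, foot's underside 84 mm lower. x lies along the bar: fingers close along y; z up. In the stand's frame: x +85, y -200, z = 92 mm - 2.0 mm x joint value. Board top is at z 50, the crate's walls start 62 mm off along the stand's y
- cell1 (a point): middle of the floor of one crate cell (stand x +45, y +90 mm), 84 mm square inside at a pitch of 90 mm, walls 6 mm thick and 34 mm high; axes as the stand's
- cell2 (a point): middle of the floor of one crate cell (stand x +45, y 0 mm), 84 mm square inside at a pitch of 90 mm, walls 6 mm thick and 34 mm high; axes as the stand's
- cell3 (a point): middle of the floor of one crate cell (stand x +45, y -90 mm), 84 mm square inside at a pitch of 90 mm, walls 6 mm thick and 34 mm high; axes as the stand's
- cell4 (a point): middle of the floor of one crate cell (stand x -45, y +90 mm), 84 mm square inside at a pitch of 90 mm, walls 6 mm thick and 34 mm high; axes as the stand's
- cell5 (a point): middle of the floor of one crate cell (stand x -45, y 0 mm), 84 mm square inside at a pitch of 90 mm, walls 6 mm thick and 34 mm high; axes as the stand's
- cell6 (a point): middle of the floor of one crate cell (stand x -45, y -90 mm), 84 mm square inside at a pitch of 90 mm, walls 6 mm thick and 34 mm high; axes as the stand's
- jar1_center (a point): centre, half-way up, of a lidded white glaze jar: squat upright cylinder 64 mm in diameter, 80 mm tall, cork lid at the top, heavier below, 0.2 to 0.42 kg; z is its axis. Starts on the bench at the right; may be absent (None throughout). Standing in a cell its centre is 40 mm over the cell floor. Best gripped about 18 mm above this point, so that the fingers stay above the walls
- jar2_center (a point): centre, half-way up, of a lidded white glaze jar: squat upright cylinder 64 mm in diameter, 80 mm tall, cork lid at the top, heavier below, 0.2 to 0.42 kg; z is its axis. Starts on the bench at the right; may be absent (None throughout). Standing in a cell its centre is 40 mm over the cell floor. Best gripped about 18 mm above this point, so that the fingers stay above the walls
- jar3_center (a point): centre, half-way up, of a lidded white glaze jar: squat upright cylinder 64 mm in diameter, 80 mm tall, cork lid at the top, heavier below, 0.2 to 0.42 kg; z is its axis. Starts on the bench at the right; may be absent (None throughout). Standing in a cell its centre is 40 mm over the cell floor. Best gripped about 18 mm above this point, so that the fingers stay above the walls
- jar4_center (a point): centre, half-way up, of a lidded white glaze jar: squat upright cylinder 64 mm in diameter, 80 mm tall, cork lid at the top, heavier below, 0.2 to 0.42 kg; z is its axis. Starts on the bench at the right; may be absent (None throughout). Standing in a cell its centre is 40 mm over the cell floor. Best gripped about 18 mm above this point, so that the fingers stay above the walls
- jar5_center (a point): centre, half-way up, of a lidded white glaze jar: squat upright cylinder 64 mm in diameter, 80 mm tall, cork lid at the top, heavier below, 0.2 to 0.42 kg; z is its axis. Starts on the bench at the right; may be absent (None throughout). Standing in a cell its centre is 40 mm over the cell floor. Best gripped about 18 mm above this point, so that the fingers stay above the walls
- bowl: bystander: blue ceramic bowl 110 mm wide, 50 mm high, on the far side of the bench; origin under its middle
- hammer: bystander: hammer 260 mm long lying between the robot and the jars; origin at its underside near the middle
- mug: bystander: white mug 80 mm wide, 90 mm high, left of the rack; origin under its middle
There are look-alikes about, which are no part of the job. Leave any blue look-alike of the part that bears jar5_center alone.

How it is judged:
On the way:
1. both screw feet bear on the bench and the rack is level, hands off (value of joint knob_near between 3.4 and 4.6 rad and value of joint knob_far between 3.4 and 4.6 rad and angle between stand's own z axis and vertical below 0.012 rad and contact force between the fingers and stand below 0.5 N), for 0.3 s.
At the end, for the whole second after the job is handed in: Both screw feet within 1.2 mm (0.6 rad of knob) of just bearing on the bench, the rack tilted less than 0.7 degrees, and every jar present standing upright (within 8 degrees) on the floor of a cell, all at rest (value of joint knob_near between 3.4 and 4.6 rad and value of joint knob_far between 3.4 and 4.6 rad and angle between stand's own z axis and vertical below 0.012 rad and x of jar1_center in the frame of stand between -0.09 and 0.09 m and y of jar1_center in the frame of stand between -0.135 and 0.135 m and z of jar1_center in the frame of stand between 0.08 and 0.098 m and angle between each of jar1_center, jar2_center, jar3_center, jar4_center, jar5_center's own z axis and vertical below 0.15 rad and linear speed of each of jar1, jar2, jar3, jar4, jar5, stand below 0.02 m/s and x of jar2_center in the frame of stand between -0.09 and 0.09 m and y of jar2_center in the frame of stand between -0.135 and 0.135 m and z of jar2_center in the frame of stand between 0.08 and 0.098 m and x of jar3_center in the frame of stand between -0.09 and 0.09 m and y of jar3_center in the frame of stand between -0.135 and 0.135 m and z of jar3_center in the frame of stand between 0.08 and 0.098 m and x of jar4_center in the frame of stand between -0.09 and 0.09 m and y of jar4_center in the frame of stand between -0.135 and 0.135 m and z of jar4_center in the frame of stand between 0.08 and 0.098 m and x of jar5_center in the frame of stand between -0.09 and 0.09 m and y of jar5_center in the frame of stand between -0.135 and 0.135 m and z of jar5_center in the frame of stand between 0.08 and 0.098 m); the robot touches nothing.
It fails at once if a jar put into the crate while a screw foot is still more than 2.4 mm off its right height ((value of joint any of knob_near, knob_far below 2.8 rad or value of joint any of knob_near, knob_far above 5.2 rad) and ((x of jar1_center in the frame of stand between -0.09 and 0.09 m and y of jar1_center in the frame of stand between -0.135 and 0.135 m and z of jar1_center in the frame of stand between 0.08 and 0.105 m) or (x of jar2_center in the frame of stand between -0.09 and 0.09 m and y of jar2_center in the frame of stand between -0.135 and 0.135 m and z of jar2_center in the frame of stand between 0.08 and 0.105 m) or (x of jar3_center in the frame of stand between -0.09 and 0.09 m and y of jar3_center in the frame of stand between -0.135 and 0.135 m and z of jar3_center in the frame of stand between 0.08 and 0.105 m) or (x of jar4_center in the frame of stand between -0.09 and 0.09 m and y of jar4_center in the frame of stand between -0.135 and 0.135 m and z of jar4_center in the frame of stand between 0.08 and 0.105 m) or (x of jar5_center in the frame of stand between -0.09 and 0.09 m and y of jar5_center in the frame of stand between -0.135 and 0.135 m and z of jar5_center in the frame of stand between 0.08 and 0.105 m))).
It fails at once if the bowl moved more than 40 mm (distance of bowl from where it was at the start of the episode above 0.04 m).
It fails at once if the hammer moved more than 40 mm (distance of hammer from where it was at the start of the episode above 0.04 m).
It fails at once if the mug moved more than 40 mm (distance of mug from where it was at the start of the episode above 0.04 m).
Of jar1, jar2, jar3, jar4, jar5 only 3 to 5 are there at a start; the rules pass over those that are not, and their reading is None.
At some moment in a run one of jar1, jar2, jar3, jar4, jar5 may be knocked a few centimetres aside while the robot is not near it.
It also fails if it takes over 210 s, if anything falls off the work surface, if the arm or the gripper's body presses on something with over 40 N, if the wrist force passes 120 N, or if a joint passes its speed limit or range.

## Working session

There is one attempt and no reset: what is moved stays moved. The work goes in short steps, Python scripts to look and compute and a shell command to move; the robot and the scene stay as the last step left them, time stands still between calls to the robot, and variables do not carry over. Pictures are saved under pics/ and viewed, and the job is handed in when it is done.

```bash
mkdir -p pics
cat > h.py <<'E'
import numpy as np, cv2
from station import bot
def grab(n,save=None):
    f=bot.grab_frame(n)
    if save: cv2.imwrite(f'pics/{save}.png',f['frame'][:,:,::-1])
    return f
def world(f):
    H,W=f['depth'].shape
    fl=H/2/np.tan(np.radians(f['vertical_fov'])/2)
    u,v=np.meshgrid(np.arange(W),np.arange(H)); d=f['depth']
    P=np.stack([(u-f['cx'])/fl*d,(v-f['cy'])/fl*d,d,np.ones_like(d)],-1)
    return (P@np.array(f['world_from_camera']).T)[...,:3]
E
python3 - <<'E'
from h import *
o=bot.observe(); print({k:np.round(v,3) for k,v in o.items()})
for n in ['scene','top','wrist']:
    f=grab(n,n+'0'); print(n,f['vertical_fov'],np.round(f['world_from_camera'],3).tolist())
E
```

```text
{'t': np.float64(0.0), 'q': array([-1.285,  0.629,  0.038,  1.518, -0.027,  0.996, -0.02 ]), 'qd': array([ 0.001,  0.   , -0.   , -0.   , -0.001,  0.   , -0.001]), 'joint_torque': array([-0.0000e+00, -5.6340e+01,  1.2260e+00, -1.9345e+01,  1.1000e-02,
        1.1000e-02, -0.0000e+00]), 'position': array([0.224, 0.61 , 0.23 ]), 'eef_rot': array([ 0.275,  1.553, -0.278]), 'contact_force': array([-0.491, -0.012,  0.3  ]), 'ft_torque': array([ 0.015, -0.031,  0.016]), 'gripper_width': np.float64(0.085)}
scene 57.373956344168434 [[-0.708, 0.576, -0.408, 0.989], [0.706, 0.578, -0.409, 0.516], [-0.0, -0.578, -0.816, 0.997], [0.0, 0.0, 0.0, 1.0]]
top 54.92446080078057 [[0.028, -0.989, 0.147, 0.336], [-1.0, -0.029, -0.0, 0.033], [0.004, -0.147, -0.989, 1.392], [0.0, 0.0, 0.0, 1.0]]
wrist 66.282991060373 [[0.345, 0.902, 0.261, 0.157], [0.939, -0.331, -0.096, 0.633], [-0.0, 0.278, -0.96, 0.373], [0.0, 0.0, 0.0, 1.0]]
```

View pics/scene0.png

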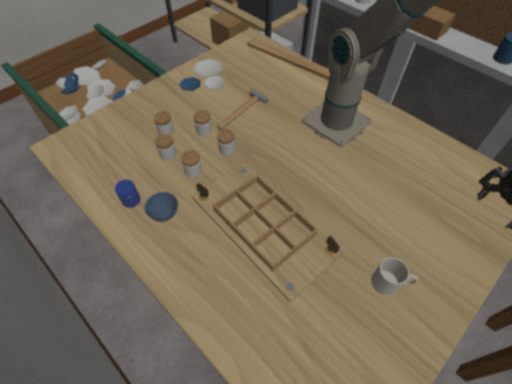

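View pics/top0.png

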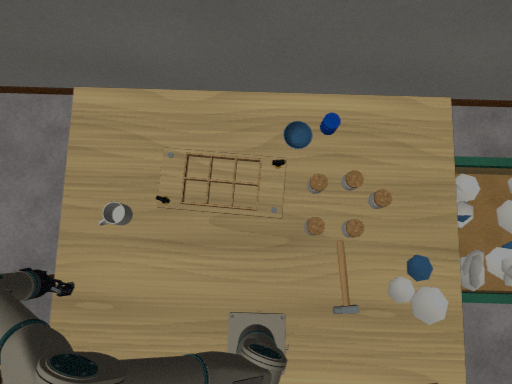

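View pics/wrist0.png

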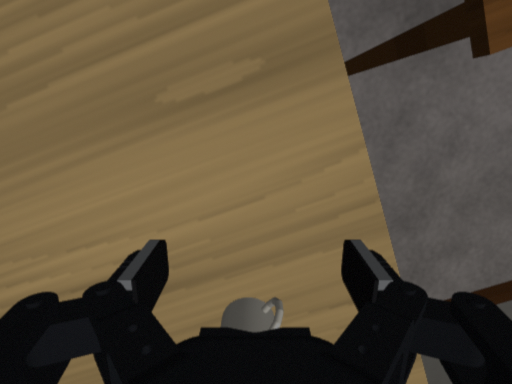

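The scene view shows five white jars with cork lids, and the top view has them at (318,183), (354,180), (381,199), (316,226) and (354,228). The blue cylinder in the top view at (330,124) is the look-alike: wrong colour, no cork. The black knobs are at (163,200), near left, and (279,163), far right. Next I'll measure them.

```bash
cat > m.py <<'E'
from h import *
def blobs(mask,amin=15):
    n,l,s,c=cv2.connectedComponentsWithStats(mask.astype(np.uint8))
    return [(i,s[i],c[i],l==i) for i in range(1,n) if s[i][4]>=amin]
E
python3 - <<'E'
from m import *
for n in ['top','scene']:
    f=grab(n); P=world(f); im=f['frame']; hsv=cv2.cvtColor(im,cv2.COLOR_RGB2HSV).astype(int)
    H,S,V=hsv[...,0],hsv[...,1],hsv[...,2]
    on=(P[...,0]>0.3)&(P[...,0]<0.95)&(abs(P[...,1])<0.7)&(f['depth']>0)
    print(n,'bench z',[np.round(P[r,c],3).tolist() for r,c in ([(250,200),(120,230),(250,100)] if n=='top' else [(100,300),(300,250),(200,400)])])
    print('knob')
    for i,s,c,m in blobs((V<60)&on&(P[...,2]>0.03)&(P[...,2]<.15)):
        p=P[m]; t=p[p[:,2]>np.percentile(p[:,2],90)-.006]; print(c.round(1),s[4],p[:,:].mean(0).round(3),'ztop',np.percentile(p[:,2],[50,90,98]).round(4))
    print('raised')
    for i,s,c,m in blobs((P[...,2]>0.066)&(P[...,2]<.13)&on&~(V<60),40):
        p=P[m]; q=p[p[:,2]>np.percentile(p[:,2],95)-.008]; print(c.round(1),s[4],q.mean(0).round(4),np.percentile(p[:,2],95).round(4),(q.max(0)-q.min(0)).round(3),np.median(im[m],0))
E
```

```text
top bench z [[0.321, 0.217, -0.002], [0.826, 0.124, 0.005], [0.311, 0.586, 0.005]]
knob
[288.7 128.6] 46 [ 0.786 -0.103  0.04 ] ztop [0.0402 0.0496 0.052 ]
[278.2 162.3] 66 [ 0.64  -0.061  0.1  ] ztop [0.1059 0.1099 0.1115]
[162.7 199.1] 61 [0.496 0.345 0.093] ztop [0.0967 0.1015 0.1022]
raised
[331.7 120.8] 238 [ 0.8089 -0.2578  0.0812] 0.0851 [0.059 0.06  0.011] [  8.  53. 123.]
[220.2 179.5] 892 [0.5782 0.1341 0.0847] 0.0887 [0.202 0.283 0.015] [126. 102.  67.]
[354.2 178.8] 254 [ 0.5927 -0.3385  0.0813] 0.0852 [0.063 0.061 0.01 ] [120.  91.  57.]
[318.3 182. ] 250 [ 0.5769 -0.2087  0.0809] 0.0842 [0.06  0.062 0.014] [120.  91.  57.]
[382.5 197.9] 260 [ 0.5255 -0.4404  0.0807] 0.0845 [0.062 0.058 0.01 ] [119.  91.  57.]
[112.9 213. ] 180 [0.445  0.516  0.0895] 0.0927 [0.078 0.08  0.01 ] [98.  94.5 88. ]
[315.4 225.5] 260 [ 0.4189 -0.1991  0.0813] 0.0854 [0.06  0.061 0.01 ] [119.  90.  56.]
[354.6 227.6] 262 [ 0.416  -0.3379  0.0804] 0.0843 [0.061 0.062 0.01 ] [120.  91.  57.]
scene bench z [[0.007, -0.185, 0.0], [0.764, 0.277, 0.0], [0.157, 0.394, -0.001]]
knob
[202.  190.3] 67 [ 
[... 285 characters left out ...]
95.  69.]
[225.8 136.2] 209 [ 0.4215 -0.1942  0.0776] 0.0808 [0.064 0.064 0.009] [120.  96.  69.]
[163.9 140.9] 216 [ 0.5947 -0.3348  0.0774] 0.0806 [0.062 0.064 0.01 ] [120.  96.  70.]
[190.2 158. ] 231 [ 0.5795 -0.2039  0.0776] 0.0805 [0.064 0.063 0.011] [121.  97.  71.]
[263.8 219.8] 1639 [0.5818 0.1463 0.0812] 0.0847 [0.202 0.285 0.011] [117.  95.  70.]
[124.8 188. ] 280 [ 0.811  -0.2532  0.0775] 0.0805 [0.063 0.066 0.01 ] [ 48.   62.5 116. ]
[202.7 190.9] 52 [ 0.6412 -0.0585  0.1039] 0.1057 [0.015 0.046 0.009] [76. 65. 48.]
[333.4 244.3] 55 [0.4972 0.3513 0.0963] 0.0981 [0.02  0.044 0.01 ] [80. 69. 52.]
[395.  272.2] 382 [0.4462 0.5191 0.0871] 0.0902 [0.081 0.079 0.01 ] [125. 121. 114.]
```

Run:
```python
from m import *
f=grab('top'); im=f['frame'][135:235,145:400,::-1]
cv2.imwrite('pics/topc.png',cv2.resize(im,None,fx=3,fy=3,interpolation=cv2.INTER_CUBIC))
```

```text
(no output)
```

View pics/topc.png

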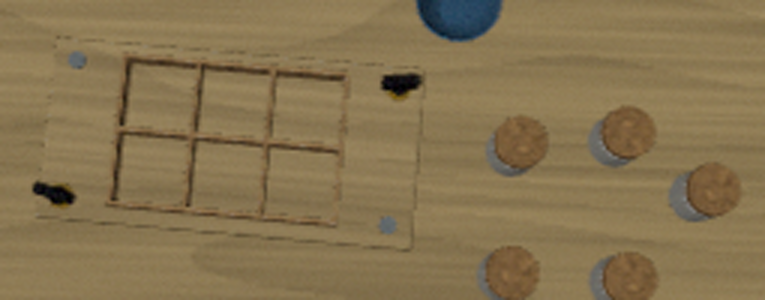

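```bash
cat > s.py <<'E'
from m import *
from scipy.spatial.transform import Rotation as R
def st():
    o=bot.observe(); M=R.from_rotvec(o['eef_rot']).as_matrix()
    print('t',round(float(o['t']),2),'pos',np.round(o['position'],4),'x',M[:,0].round(3),'yaw_jaw',np.degrees(np.arctan2(M[1,1],M[0,1])).round(1),'q',np.round(o['q'],2),'F',np.round(o['contact_force'],2),'T',np.round(o['ft_torque'],3),'w',round(float(o['gripper_width']),4))
    return o
if __name__=='__main__': st()
E
python3 s.py; python3 -m jog '[[[1,-1,0],[0,0,0],1],[[1,-1,0],[0,0,0],1],[[1,-1,0],[0,0,0],1],[[1,-1,0],[0,0,0],1],[[1,-1,0],[0,0,0],1],[[1,-1,0],[0,0,0],1],[[1,-1,0],[0,0,0],1],[[1,-1,0],[0,0,0],1],[[1,-1,0],[0,0,0],1],[[1,-0.4,0],[0,0,0],1],[[0.4,0,0],[0,0,0],1],[[0,0,0],[0,0,0],1]]'; python3 s.py
```

```text
t 0.3 pos [0.2239 0.61   0.231 ] x [-0.    -0.001 -1.   ] yaw_jaw 69.8 q [-1.28  0.63  0.04  1.52 -0.03  1.   -0.02] F [ 0.24 -0.28 -0.33] T [ 0.02   0.007 -0.024] w 0.0856
t: 1.3
position: [0.4871, 0.3736, 0.2313]
eef_rot: [0.28, 1.551, -0.28]
contact_force: [-0.9, -0.3, 0.0]
gripper_width: 0.0855
t 1.3 pos [0.4871 0.3736 0.2313] x [ 0.002 -0.    -1.   ] yaw_jaw 69.6 q [-0.73  0.57  0.04  1.63 -0.03  0.94  0.54] F [-0.85 -0.31  0.03] T [ 0.045 -0.021  0.011] w 0.0855
```

```bash
python3 -c "
from h import *
grab('wrist','w1')"
```

```text
(no output)
```

View pics/w1.png

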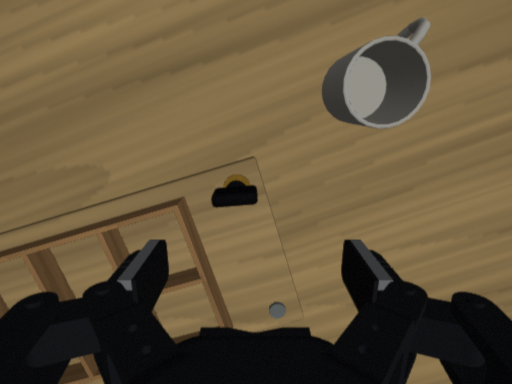

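The wrist view shows the near knob's bar at (235,197), with the yellow collar above it, the fixed foot's dot at (277,310) and the mug at (377,83). Next: fit the bar and the board plane from depth.

```bash
cat > knob.py <<'E'
from s import *
def knob(box,f=None):
    f=f or grab('wrist'); P=world(f); u0,v0,u1,v1=box
    V=f['frame'].max(2).astype(int); z=P[...,2]
    m=np.zeros(V.shape,bool); m[v0:v1,u0:u1]=True
    k=m&(V<60)&(z>0.06)&(z<0.13)
    p=P[k]; zt=np.percentile(p[:,2],95); t=p[p[:,2]>zt-.005]
    r=cv2.minAreaRect((t[:,:2]*1000).astype(np.float32))
    (cx,cy),(a,b),_=r; bx=cv2.boxPoints(r); e0=bx[1]-bx[0]; e1=bx[2]-bx[1]; L=e0 if np.linalg.norm(e0)>np.linalg.norm(e1) else e1
    print('bar c',(cx/1000).__round__(4),(cy/1000).__round__(4),'size',round(a,1),round(b,1),'yaw bar',np.degrees(np.arctan2(L[1],L[0])).round(1)%180,'ztop pct50/95',np.percentile(t[:,2],[50,95]).round(4))
    d=np.hypot(P[...,0]-cx/1000,P[...,1]-cy/1000)
    g=(z>0.035)&(z<0.068)&(V>60)&(d<.055)&(d>.018)
    q=P[g]; A=np.c_[q[:,:2]-[cx/1000,cy/1000],np.ones(len(q))]; w=np.ones(len(q),bool)
    for _ in range(4):
        c=np.linalg.lstsq(A[w],q[w,2],rcond=None)[0]; w=abs(A@c-q[:,2])<.0025
    print('board at knob',c[2].round(4),'slope',c[:2].round(4),'n',w.sum(),' bartop-board',(np.percentile(t[:,2],60)-c[2]).round(4))
    b=(z<0.02)&(z>-.02)&(d<.2); print('bench z',np.median(z[b]).round(4))
if __name__=='__main__':
    import sys; knob(list(map(int,sys.argv[1:5])))
E
python3 knob.py 190 150 290 230
```

```text
bar c 0.4972 0.3476 size 45.5 14.3 yaw bar 75.0 ztop pct50/95 [0.0984 0.0997]
board at knob 0.0453 slope [ 0.0276 -0.0147] n 2988  bartop-board 0.0533
bench z 0.0001
```

Three readings agree on the near knob being at about 1.7 rad: bar top 53.3 mm over the board, board slope 0.031, and bar yaw −105° against the stand's −3.5°. So it needs about 2.23 rad. I'll turn the wrist so the jaws are at 165° and go over it.

```bash
python3 -m jog '[[[0.1,-0.26,0],[0,0,1],1],[[0.1,-0.26,0],[0,0,1],1],[[0.1,-0.26,0],[0,0,1],1],[[0.1,-0.26,0],[0,0,1],1],[[0,0,0],[0,0,1],1],[[0,0,0],[0,0,1],1],[[0,0,0],[0,0,1],1],[[0,0,0],[0,0,1],1],[[0,0,0],[0,0,1],1],[[0,0,0],[0,0,1],1],[[0,0,0],[0,0,1],1],[[0,0,0],[0,0,1],1]]'; python3 -m jog '[[[0,0,0],[0,0,0.95],1],[[0,0,-1],[0,0,0.92],1],[[0,0,-1],[0,0,0],1],[[0,0,0],[0,0,0],1],[[0,0,0],[0,0,0],1]]'; python3 s.py
```

```text
t: 2.4
position: [0.4916, 0.3513, 0.2314]
eef_rot: [-0.854, 1.397, 0.855]
contact_force: [0.4, -0.1, -0.2]
gripper_width: 0.0854
t: 2.82
position: [0.4917, 0.35, 0.1806]
eef_rot: [-1.019, 1.323, 1.02]
contact_force: [-0.0, 0.5, -0.1]
gripper_width: 0.0854
t 2.82 pos [0.4917 0.35   0.1806] x [-0.003 -0.001 -1.   ] yaw_jaw 165.3 q [-0.42  0.65 -0.4   1.69  0.31  0.87  1.94] F [-0.01  0.55 -0.1 ] T [ 0.033 -0.01  -0.013] w 0.0854
```

```bash
python3 -m jog '[[[0.22,-0.1,0],[0,0,0],1],[[0,0,0],[0,0,0],1],[[0,0,-0.8],[0,0,0],1],[[0,0,-0.8],[0,0,0],1],[[0,0,-0.8],[0,0,0],1],[[0,0,-0.8],[0,0,0],1],[[0,0,-0.7],[0,0,0],1],[[0,0,-0.5],[0,0,0],1],[[0,0,0],[0,0,0],1],[[0,0,0],[0,0,0],1]]'; python3 s.py;python3 -c "
from h import *
grab('wrist','w2')"
```

```text
t: 3.65
position: [0.4997, 0.347, 0.0718]
eef_rot: [-1.017, 1.32, 1.017]
contact_force: [-0.7, 0.2, 0.7]
gripper_width: 0.0856
t 3.65 pos [0.4997 0.347  0.0718] x [ 0.  0. -1.] yaw_jaw 165.2 q [-0.45  0.79 -0.33  1.76  0.39  0.65  1.88] F [-0.67  0.23  0.66] T [ 0.045 -0.067 -0.004] w 0.0856
```

View pics/w2.png

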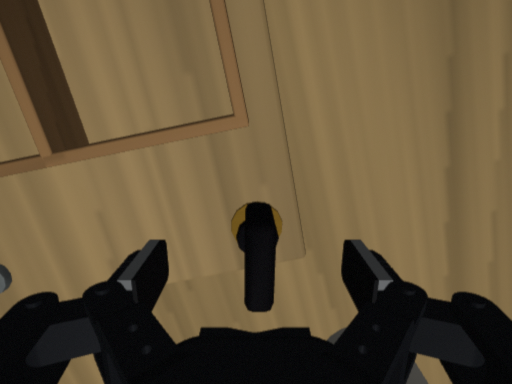

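The bar, at (259,258), sits centred between the fingers. I'll close on it.

```bash
python3 -m jog '[[[-0.08,0,-0.1],[0,0,0],1],[[0,0,0],[0,0,0],-0.3],[[0,0,0],[0,0,0],-0.6],[[0,0,0],[0,0,0],-1],[[0,0,0],[0,0,0],-1],[[0,0,0],[0,0,0],-1],[[0,0,0],[0,0,0],-1],[[0,0,0],[0,0,0],-1]]'; python3 s.py
```

```text
t: 4.37
position: [0.4981, 0.3466, 0.0691]
eef_rot: [-1.017, 1.319, 1.016]
contact_force: [0.6, -0.3, 1.5]
gripper_width: 0.013
t 4.37 pos [0.4981 0.3466 0.0691] x [ 0.001  0.    -1.   ] yaw_jaw 165.2 q [-0.46  0.79 -0.32  1.76  0.39  0.65  1.88] F [ 0.58 -0.28  1.53] T [-0.232 -0.592 -0.044] w 0.013
```

```bash
python3 -m jog '[[[0,0,0],[0,0,-0.8],-1],[[0,0,0],[0,0,-0.8],-1],[[0,0,0],[0,0,-0.8],-1],[[0,0,0],[0,0,-0.8],-1],[[0,0,0],[0,0,-0.8],-1],[[0,0,0],[0,0,-0.8],-1],[[0,0,0],[0,0,-0.8],-1],[[0,0,0],[0,0,-0.8],-1],[[0,0,0],[0,0,-0.8],-1],[[0,0,0],[0,0,-0.8],-1],[[0,0,0],[0,0,-0.8],-1],[[0,0,0],[0,0,0],-1]]'; python3 s.py
```

```text
t: 5.37
position: [0.4982, 0.3473, 0.0691]
eef_rot: [-0.199, 1.56, 0.2]
contact_force: [1.6, 1.4, 0.8]
gripper_width: 0.0131
t 5.37 pos [0.4982 0.3473 0.0691] x [ 0.002  0.001 -1.   ] yaw_jaw 104.6 q [-0.63  0.78 -0.04  1.77  0.05  0.6   1.12] F [1.57 1.35 0.75] T [ 0.157 -0.575 -0.021] w 0.0131
```

```bash
python3 -m jog '[[[0,0,0],[0,0,-0.9],-1],[[0,0,0],[0,0,-0.9],-1],[[0,0,0],[0,0,-0.9],-1],[[0,0,0],[0,0,-0.9],-1],[[0,0,0],[0,0,-0.9],-1],[[0,0,0],[0,0,-0.9],-1],[[0,0,0],[0,0,-0.9],-1],[[0,0,0],[0,0,-0.9],-1],[[0,0,0],[0,0,-0.9],-1],[[0,0,0],[0,0,-0.9],-1],[[0,0,0],[0,0,-0.6],-1],[[0,0,0],[0,0,0],-1]]'; python3 s.py
```

```text
t: 6.37
position: [0.4994, 0.3478, 0.0691]
eef_rot: [0.701, 1.452, -0.695]
contact_force: [4.6, 2.5, -1.0]
gripper_width: 0.0133
t 6.37 pos [0.4994 0.3478 0.0691] x [ 0.004  0.002 -1.   ] yaw_jaw 38.7 q [-0.82  0.79  0.27  1.77 -0.33  0.61  0.32] F [ 4.61  2.51 -1.04] T [ 0.529 -1.138 -0.023] w 0.0133
```

Near knob turned about 126.5°, putting it at roughly 3.97 rad. I'll release, rise and look.

```bash
python3 -m jog '[[[0,0,0],[0,0,0],1],[[0,0,0],[0,0,0],1],[[0,0,0],[0,0,0],1],[[0,0,0],[0,0,0],1],[[0,0,0.5],[0,0,0],1],[[0,0,1],[0,0,0],1],[[0,0,1],[0,0,0],1],[[0,0,1],[0,0,0],1],[[0,0,1],[0,0,0],1],[[0,0,1],[0,0,0],1],[[-0.6,0,1],[0,0,0],1],[[-0.5,0,0],[0,0,0],1]]'; python3 s.py;python3 -c "
from h import *
grab('wrist','w3');grab('top','t3')"
```

```text
t: 7.37
position: [0.4725, 0.3476, 0.2371]
eef_rot: [0.706, 1.451, -0.692]
contact_force: [0.3, 0.4, -0.5]
gripper_width: 0.0852
t 7.37 pos [0.4725 0.3476 0.2371] x [ 0.007  0.006 -1.   ] yaw_jaw 38.7 q [-0.92  0.55  0.37  1.71 -0.24  0.92  0.22] F [ 0.28  0.35 -0.53] T [ 0.008 -0.01  -0.016] w 0.0852
```

View pics/w3.png

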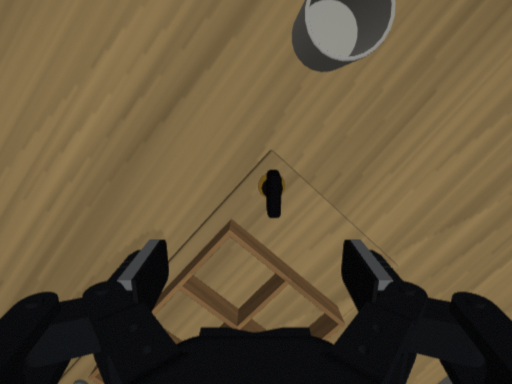

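```bash
python3 knob.py 235 160 315 235
```

```text
bar c 0.4998 0.347 size 13.9 44.8 yaw bar 129.6 ztop pct50/95 [0.0984 0.0997]
board at knob 0.0497 slope [ 0.0019 -0.0007] n 3319  bartop-board 0.049
bench z 0.0001
```

Near side is level and the bar stands 49.0 mm over the board, which means about 4.0 rad. Now the far knob.

```bash
python3 -m jog '[[[0.4,-1,0],[0,0,-0.5],1],[[0.4,-1,0],[0,0,-0.5],1],[[0.4,-1,0],[0,0,-0.5],1],[[0.4,-1,0],[0,0,-0.5],1],[[0.4,-1,0],[0,0,-0.5],1],[[0.4,-1,0],[0,0,-0.5],1],[[0.4,-1,0],[0,0,-0.5],1],[[0.4,-1,0],[0,0,-0.5],1],[[0.4,-1,0],[0,0,-0.5],1],[[0.4,-1,0],[0,0,-0.5],1],[[0.4,-1,0],[0,0,-0.5],1],[[0.4,-1,0],[0,0,-0.5],1]]';python3 -m jog '[[[0.4,-1,0],[0,0,-0.2],1],[[0.4,-1,0],[0,0,-0.2],1],[[0.4,-1,0],[0,0,0],1],[[0.4,-1,0],[0,0,0],1],[[0.2,-0.2,0],[0,0,0],1],[[0,0,0],[0,0,0],1],[[0,0,0],[0,0,0],1]]'; python3 s.py;python3 -c "
from h import *
grab('wrist','w4')"
```

```text
t: 8.52
position: [0.5903, 0.0447, 0.2305]
eef_rot: [1.243, 1.187, -1.246]
contact_force: [0.2, 1.1, 0.3]
gripper_width: 0.0853
t: 9.1
position: [0.6346, -0.0582, 0.2303]
eef_rot: [1.277, 1.165, -1.279]
contact_force: [0.2, 1.3, -0.3]
gripper_width: 0.0858
t 9.1 pos [ 0.6346 -0.0582  0.2303] x [-0.002  0.001 -1.   ] yaw_jaw -5.3 q [-0.27  0.67  0.55  1.56 -0.39  1.02  0.3 ] F [ 0.17  1.27 -0.32] T [ 0.012 -0.036 -0.02 ] w 0.0858
```

View pics/w4.png

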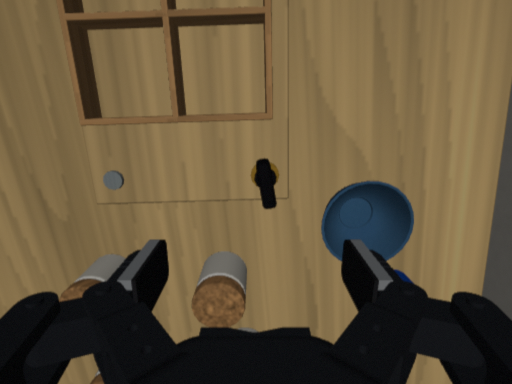

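The far knob's bar is at (266,183). The bowl is at (367,220) and the nearest jar at (222,290).

```bash
python3 knob.py 235 140 300 220
```

```text
bar c 0.6451 -0.0626 size 13.8 44.7 yaw bar 93.8 ztop pct50/95 [0.1028 0.1041]
board at knob 0.0491 slope [-0.0037  0.0046] n 3860  bartop-board 0.054
bench z 0.0001
```

```bash
python3 -m jog '[[[0.42,-0.18,0],[0,0,0.66],1],[[0,0,0],[0,0,0.66],1],[[0,0,-0.9],[0,0,0],1],[[0,0,-0.9],[0,0,0],1],[[0,0,-0.9],[0,0,0],1],[[0,0,-0.9],[0,0,0],1],[[0,0,-0.9],[0,0,0],1],[[0,0,0],[0,0,0],1],[[0,0,0],[0,0,0],1]]'; python3 s.py;python3 -c "
from h import *
grab('wrist','w5')"
```

```text
t: 9.95
position: [0.6445, -0.0611, 0.118]
eef_rot: [1.159, 1.243, -1.161]
contact_force: [0.1, 0.3, 0.1]
gripper_width: 0.0854
t 9.95 pos [ 0.6445 -0.0611  0.118 ] x [-0.003  0.001 -1.   ] yaw_jaw 3.9 q [-0.2   0.8   0.44  1.63 -0.43  0.81  0.49] F [0.15 0.27 0.08] T [ 0.014 -0.038 -0.005] w 0.0854
```

View pics/w5.png

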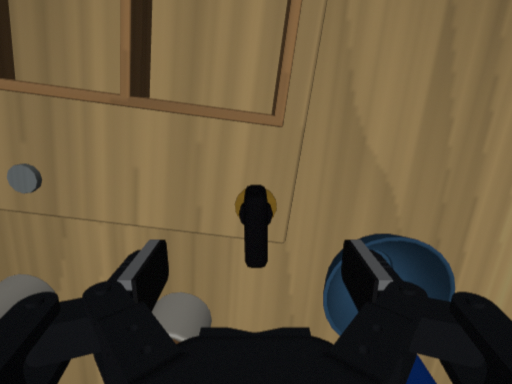

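The bar (255,225) is aligned between the fingers. I'll go down and grip.

```bash
python3 -m jog '[[[0,-0.06,-0.8],[0,0,0],1],[[0,0,-0.6],[0,0,0],1],[[0,0,-0.4],[0,0,0],1],[[0,0,0],[0,0,0],1],[[0,0,0],[0,0,0],-0.3],[[0,0,0],[0,0,0],-0.6],[[0,0,0],[0,0,0],-1],[[0,0,0],[0,0,0],-1],[[0,0,0],[0,0,0],-1],[[0,0,0],[0,0,0],-1],[[0,0,0],[0,0,0],-1]]'; python3 s.py
```

```text
t: 10.92
position: [0.6455, -0.0644, 0.0741]
eef_rot: [1.161, 1.24, -1.16]
contact_force: [-0.7, 1.0, 1.1]
gripper_width: 0.0131
t 10.92 pos [ 0.6455 -0.0644  0.0741] x [ 0.  0. -1.] yaw_jaw 3.8 q [-0.18  0.85  0.41  1.65 -0.46  0.73  0.52] F [-0.75  0.98  1.06] T [0.028 0.156 0.115] w 0.0131
```

```bash
python3 -m jog '[[[0,0,-0.009],[0,0,-0.9],-1],[[0,0,-0.009],[0,0,-0.9],-1],[[0,0,-0.009],[0,0,-0.9],-1],[[0,0,-0.009],[0,0,-0.9],-1],[[0,0,-0.009],[0,0,-0.9],-1],[[0,0,-0.009],[0,0,-0.9],-1],[[0,0,-0.009],[0,0,-0.9],-1],[[0,0,-0.009],[0,0,-0.9],-1],[[0,0,-0.009],[0,0,-0.9],-1],[[0,0,-0.009],[0,0,-0.9],-1],[[0,0,-0.009],[0,0,-0.9],-1],[[0,0,0],[0,0,0],-1]]'; python3 s.py
```

```text
t: 11.92
position: [0.6445, -0.0639, 0.0709]
eef_rot: [1.972, 0.449, -1.976]
contact_force: [-1.5, 1.5, 1.4]
gripper_width: 0.0133
t 11.92 pos [ 0.6445 -0.0639  0.0709] x [-0.002  0.    -1.   ] yaw_jaw -64.4 q [-0.34  0.94  0.71  1.66 -0.78  0.85 -0.41] F [-1.51  1.48  1.44] T [0.174 0.623 0.008] w 0.0133
```

```bash
python3 -m jog '[[[0,0,-0.009],[0,0,-0.9],-1],[[0,0,-0.009],[0,0,-0.9],-1],[[0,0,-0.009],[0,0,-0.9],-1],[[0,0,-0.009],[0,0,-0.9],-1],[[0,0,-0.009],[0,0,-0.9],-1],[[0,0,-0.009],[0,0,-0.9],-1],[[0,0,-0.009],[0,0,-0.9],-1],[[0,0,-0.009],[0,0,-0.9],-1],[[0,0,-0.009],[0,0,-0.9],-1],[[0,0,-0.009],[0,0,-0.9],-1],[[0,0,-0.009],[0,0,-0.9],-1],[[0,0,0],[0,0,0],-1]]'; python3 -m jog '[[[0,0,-0.01],[0,0,-0.7],-1],[[0,0,0],[0,0,-0.5],-1],[[0,0,0],[0,0,0],-1]]'; python3 s.py
```

```text
t: 12.92
position: [0.6445, -0.0625, 0.0697]
eef_rot: [-1.786, 0.691, 1.792]
contact_force: [-5.5, 5.0, 10.7]
gripper_width: 0.0131
t: 13.17
position: [0.6446, -0.0624, 0.0697]
eef_rot: [-1.692, 0.797, 1.699]
contact_force: [-4.6, 4.1, 11.1]
gripper_width: 0.0128
t 13.17 pos [ 0.6446 -0.0624  0.0697] x [-0.002  0.004 -1.   ] yaw_jaw -140.5 q [-0.45  1.06  0.99  1.66 -1.03  1.02 -1.55] F [-4.59  4.1  11.14] T [ 0.974  1.315 -0.093] w 0.0128
```

```bash
python3 -m jog '[[[0,0,0.02],[0,0,0],-1],[[0,0,0],[0,0,0],1],[[0,0,0],[0,0,0],1],[[0,0,0],[0,0,0],1],[[0,0,0],[0,0,0],1],[[0,0,0.5],[0,0,0],1],[[0,0,1],[0,0,0],1],[[0,0,1],[0,0,0],1],[[0,0,1],[0,0,0],1],[[0,0,1],[0,0,0],1],[[0,0,1],[0,0,0],1],[[0,0,1],[0,0,0],1]]'; python3 -m jog '[[[0,0,0],[0,0,1],1],[[0,0,0],[0,0,1],1],[[0,0,0],[0,0,1],1],[[0,0,0],[0,0,1],1],[[0,0,0],[0,0,1],1],[[0,0,0],[0,0,1],1],[[0,0,0],[0,0,1],1],[[0,0,0],[0,0,1],1],[[0,0,0],[0,0,1],1],[[0,0,0],[0,0,1],1],[[0,0,0],[0,0,1],1],[[0,0,0],[0,0,1],1]]'; python3 s.py;python3 -c "
from h import *
grab('wrist','w6')"
```

```text
t: 14.17
position: [0.6453, -0.0648, 0.2339]
eef_rot: [-1.696, 0.802, 1.694]
contact_force: [0.2, 0.0, -0.4]
gripper_width: 0.0853
t: 15.17
position: [0.6454, -0.065, 0.2326]
eef_rot: [1.903, 0.548, -1.902]
contact_force: [-0.0, -0.5, 0.3]
gripper_width: 0.0852
t 15.17 pos [ 0.6454 -0.065   0.2326] x [ 0.001 -0.001 -1.   ] yaw_jaw -57.8 q [-0.37  0.74  0.78  1.53 -0.56  1.1  -0.47] F [-0.   -0.46  0.3 ] T [-0.023 -0.017  0.037] w 0.0852
```

View pics/w6.png

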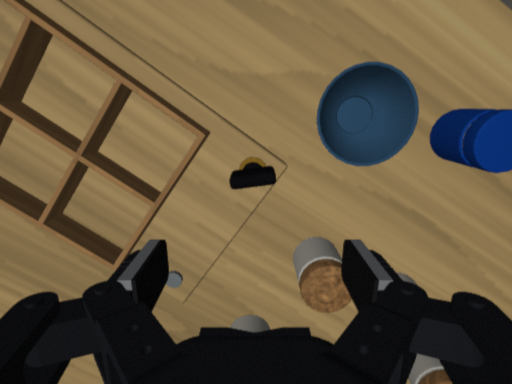

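The knob's bar is now at (253,177).

```bash
python3 knob.py 215 140 290 200
python3 - <<'E'
from m import *
f=grab('scene'); P=world(f); V=f['frame'].max(2); 
for n in ['top','scene']:
    f=grab(n); P=world(f); im=f['frame']; V=im.max(2)
    on=(P[...,0]>0.3)&(P[...,0]<0.95)&(abs(P[...,1])<0.7)&(f['depth']>0)
    print(n)
    for i,s,c,m in blobs((P[...,2]>0.066)&(P[...,2]<.13)&on,40):
        p=P[m]; q=p[p[:,2]>np.percentile(p[:,2],95)-.008]; print(c.round(1),s[4],q.mean(0).round(4),np.percentile(p[:,2],95).round(4),(q.max(0)-q.min(0)).round(3),np.median(im[m],0))
E
```

```text
bar c 0.6458 -0.0631 size 13.6 44.9 yaw bar 130.1 ztop pct50/95 [0.0983 0.0996]
board at knob 0.0495 slope [-0.0024  0.0043] n 3500  bartop-board 0.049
bench z 0.0001
top
[331.6 120.8] 241 [ 0.809  -0.2574  0.0815] 0.0854 [0.059 0.059 0.01 ] [  9.  57. 131.]
[200. 168.] 366 [0.6162 0.2208 0.0844] 0.0883 [0.177 0.192 0.01 ] [125.  98.  64.]
[354.1 178.7] 256 [ 0.5929 -0.3388  0.0809] 0.0845 [0.063 0.063 0.013] [127.  97.  61.]
[318.3 182. ] 249 [ 0.5774 -0.2087  0.081 ] 0.085 [0.06  0.062 0.01 ] [127.  98.  61.]
[382.4 197.9] 258 [ 0.526  -0.4403  0.0813] 0.0853 [0.062 0.061 0.012] [127.  97.  61.]
[163.2 198.4] 76 [0.4999 0.3453 0.0987] 0.1014 [0.033 0.038 0.008] [17.  16.  16.5]
[112.6 213.5] 191 [0.4439 0.5144 0.0905] 0.0938 [0.078 0.078 0.009] [99. 96. 89.]
[315.4 225.5] 258 [ 0.4194 -0.1986  0.0804] 0.0838 [0.061 0.061 0.011] [127.  97.  61.]
[354.6 227.6] 261 [ 0.4155 -0.3383  0.0809] 0.0848 [0.06  0.058 0.009] [127.  97.  61.]
scene
[205.3 116.4] 96 [ 0.4071 -0.3267  0.0774] 0.08 [0.049 0.052 0.009] [122.5  97.   71. ]
[162.  117.9] 180 [ 0.5288 -0.4352  0.0772] 0.0802 [0.063 0.065 0.01 ] [122.  96.  70.]
[225.8 136.1] 204 [ 0.4209 -0.194   0.0773] 0.0805 [0.064 0.064 0.011] [123.  97.  71.]
[160.8 141.9] 121 [ 0.6057 -0.3394  0.0771] 0.0798 [0.048 0.064 0.012] [119.  95.  69.]
[190.2 158. ] 233 [ 0.5793 -0.2039  0.0776] 0.0807 [0.062 0.062 0.01 ] [123.  98.  72.]
[264.7 220. ] 1613 [0.5768 0.1506 0.0808] 0.0837 [0.203 0.285 0.011] [121.  99.  73.]
[124.9 188. ] 283 [ 0.8111 -0.2536  0.0775] 0.0801 [0.063 0.065 0.011] [ 49.  64. 119.]
[202.2 191.8] 120 [ 0.6458 -0.058   0.0954] 0.0981 [0.031 0.038 0.009] [52. 45. 37.]
[332.  244.6] 138 [0.5024 0.3492 0.0955] 0.0978 [0.034 0.038 0.01 ] [55. 47. 36.]
[395.  272.4] 393 [0.447  0.5193 0.0872] 0.0901 [0.08  0.079 0.01 ] [127. 123. 116.]
```

Both bars now stand 49.0 mm over the board and the slope is under 0.005, so the rack is level with hands off. From the knobs, the stand's centre is (0.573, 0.142) with yaw −3.4°. I'll take jar A (top view (318,183)) to cell1, with the jaws on the cell diagonal.

```bash
python3 -m jog '[[[-0.45,-0.95,0],[0,0,0.7],1],[[-0.45,-0.95,0],[0,0,0.65],1],[[-0.45,-0.95,0],[0,0,0],1],[[-0.45,-0.95,0],[0,0,0],1],[[-0.45,-0.95,0],[0,0,0],1],[[-0.45,-0.9,0],[0,0,0],1],[[0,0,-1],[0,0,0],1],[[0,0,-1],[0,0,0],1],[[0,0,0],[0,0,0],1],[[0,0,0],[0,0,0],1]]'; python3 s.py
cat > jar.py <<'E'
from s import *
import sys
# refine jar: cork-lid points near expected xy from wrist depth
def jar(x,y,r=.06,views=('wrist','top','scene')):
    for n in views:
        f=grab(n); P=world(f); z=P[...,2]
        m=(np.hypot(P[...,0]-x,P[...,1]-y)<r)&(z>.066)&(z<.09)
        if m.sum()<30: print(n,'none'); continue
        p=P[m]; hi=np.percentile(p[:,2],90); p=p[p[:,2]>hi-.006]
        (c,rad)=cv2.minEnclosingCircle((p[:,:2]*1000).astype(np.float32))
        print(n,m.sum(),'c',np.round(c,1),'rad',round(rad,1),'z',round(hi,4))
if __name__=='__main__': jar(float(sys.argv[1]),float(sys.argv[2]))
E
python3 jar.py .578 -.206; python3 -c "
from h import *
grab('wrist','w7')"
```

```text
t: 16.25
position: [0.5773, -0.2051, 0.1808]
eef_rot: [1.803, 0.678, -1.807]
contact_force: [-0.2, -0.3, 0.4]
gripper_width: 0.0859
t 16.25 pos [ 0.5773 -0.2051  0.1808] x [-0.003  0.001 -1.   ] yaw_jaw -48.9 q [-0.1   0.73  0.69  1.69 -0.55  0.93 -0.05] F [-0.23 -0.28  0.39] T [-0.047 -0.037  0.008] w 0.0859
wrist 4073 c [ 577.8 -209.3] rad 31.8 z 0.0809
top none
scene 229 c [ 576.9 -205.5] rad 32.9 z 0.0798
```

View pics/w7.png

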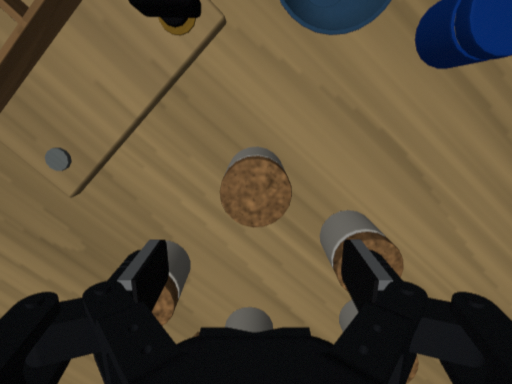

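Jar A is at (256,190), white body with a cork lid, and centred between the fingers. I'll go down and grip it.

```bash
python3 -m jog '[[[0.02,-0.08,-0.9],[0,0,0],1],[[0,0,-0.9],[0,0,0],1],[[0,0,-0.9],[0,0,0],1],[[0,0,-0.9],[0,0,0],1],[[0,0,-0.9],[0,0,0],1],[[0,0,-0.9],[0,0,0],1],[[0,0,-0.4],[0,0,0],1],[[0,0,0],[0,0,0],1],[[0,0,0],[0,0,0],-0.3],[[0,0,0],[0,0,0],-1],[[0,0,0],[0,0,0],-1],[[0,0,0],[0,0,0],-1]]'; python3 s.py
```

```text
t: 17.45
position: [0.5796, -0.2081, 0.0386]
eef_rot: [1.805, 0.675, -1.801]
contact_force: [-0.8, -0.4, 6.9]
gripper_width: 0.0631
t 17.45 pos [ 0.5796 -0.2081  0.0386] x [ 0.003 -0.001 -1.   ] yaw_jaw -48.8 q [-0.02  0.91  0.54  1.77 -0.71  0.67  0.07] F [-0.77 -0.36  6.9 ] T [ 0.244  0.291 -0.016] w 0.0631
```

```bash
python3 -m jog '[[[0,0,0],[0,0,0],-1],[[0,0,0.6],[0,0,0],-1],[[0,0,1],[0,0,0],-1],[[0,0,1],[0,0,0],-1],[[0,0,1],[0,0,0],-1],[[0,0,1],[0,0,0],-1],[[0,0,1],[0,0,0],-1],[[0,0,1],[0,0,0],-1],[[0,0.6,1],[0,0,0],-1],[[0,1,0],[0,0,0],-1],[[0,1,0],[0,0,0],-1],[[0,1,0],[0,0,0],-1]]'; python3 -m jog '[[[0.13,1,0],[0,0,0],-1],[[0.13,1,0],[0,0,0],-1],[[0.13,1,0],[0,0,0],-1],[[0.13,1,0],[0,0,0],-1],[[0.13,1,0],[0,0,0],-1],[[0.13,1,0],[0,0,0],-1],[[0.13,1,0],[0,0,0],-1],[[0.13,1,0],[0,0,0],-1],[[0.13,1,0],[0,0,0],-1],[[0.13,1,0],[0,0,0],-1],[[0.13,1,0],[0,0,0],-1],[[0.13,1,0],[0,0,0],-1]]'; python3 -m jog '[[[0.13,0.9,0],[0,0,0],-1],[[0,0.4,0],[0,0,0],-1],[[0,0,0],[0,0,0],-1],[[0,0,0],[0,0,0],-1]]'; python3 s.py
```

```text
t: 18.45
position: [0.5781, -0.1164, 0.2272]
eef_rot: [1.805, 0.677, -1.803]
contact_force: [0.7, 0.1, -3.4]
gripper_width: 0.0627
t: 19.45
position: [0.6168, 0.1839, 0.2265]
eef_rot: [1.803, 0.678, -1.804]
contact_force: [0.4, 1.0, -4.4]
gripper_width: 0.063
t: 19.78
position: [0.6201, 0.2142, 0.2264]
eef_rot: [1.802, 0.677, -1.804]
contact_force: [0.3, -0.9, -4.5]
gripper_width: 0.0631
t 19.78 pos [0.6201 0.2142 0.2264] x [-0.001 -0.001 -1.   ] yaw_jaw -48.8 q [-0.79  0.76  0.76  1.52 -0.56  1.1  -0.75] F [ 0.31 -0.91 -4.45] T [-0.075 -0.038 -0.042] w 0.0631
```

```bash
python3 -m jog '[[[0.12,0.6,0],[0,0,0],-1],[[0,0,-0.8],[0,0,0],-1],[[0,0,-0.8],[0,0,0],-1],[[0,0,-0.8],[0,0,0],-1],[[0,0,-0.8],[0,0,0],-1],[[0,0,-0.8],[0,0,0],-1],[[0,0,-0.7],[0,0,0],-1],[[0,0,-0.4],[0,0,0],-1],[[0,0,-0.2],[0,0,0],-1],[[0,0,-0.1],[0,0,0],-1],[[0,0,0],[0,0,0],-1]]'; python3 s.py
```

```text
t: 20.7
position: [0.6242, 0.2292, 0.092]
eef_rot: [1.804, 0.676, -1.803]
contact_force: [-0.5, -0.3, -4.7]
gripper_width: 0.0631
t 20.7 pos [0.6242 0.2292 0.092 ] x [ 0.001 -0.    -1.   ] yaw_jaw -48.9 q [-0.75  0.91  0.66  1.6  -0.68  0.87 -0.68] F [-0.54 -0.25 -4.73] T [-0.026  0.023  0.019] w 0.0631
```

```bash
python3 -m jog '[[[0,0,-0.08],[0,0,0],-1],[[0,0,-0.04],[0,0,0],-1],[[0,0,0],[0,0,0],-1]]'; python3 s.py
```

```text
t: 20.95
position: [0.624, 0.2301, 0.0892]
eef_rot: [1.804, 0.678, -1.803]
contact_force: [0.5, -0.6, -5.1]
gripper_width: 0.0632
t 20.95 pos [0.624  0.2301 0.0892] x [ 0.001  0.    -1.   ] yaw_jaw -48.8 q [-0.75  0.91  0.66  1.6  -0.68  0.87 -0.68] F [ 0.5  -0.6  -5.07] T [-0.009 -0.026  0.021] w 0.0632
```

```bash
python3 -m jog '[[[0,0,-0.05],[0,0,0],-1],[[0,0,-0.04],[0,0,0],-1],[[0,0,0],[0,0,0],-1]]'; python3 s.py
```

```text
t: 21.2
position: [0.6242, 0.2301, 0.0881]
eef_rot: [1.805, 0.678, -1.802]
contact_force: [-3.4, -0.3, 5.8]
gripper_width: 0.0633
t 21.2 pos [0.6242 0.2301 0.0881] x [ 0.001  0.001 -1.   ] yaw_jaw -48.8 q [-0.75  0.92  0.66  1.6  -0.69  0.87 -0.68] F [-3.44 -0.33  5.84] T [-0.025  0.562  0.014] w 0.0633
```

Touchdown. I'll release and go up, back toward jar B at (0.594,−0.337).

```bash
python3 -m jog '[[[0,0,0.02],[0,0,0],0.2],[[0,0,0],[0,0,0],0.6],[[0,0,0],[0,0,0],1],[[0,0,0],[0,0,0],1],[[0,0,0.4],[0,0,0],1],[[0,0,0.8],[0,0,0],1],[[0,0,1],[0,0,0],1],[[0,0,1],[0,0,0],1],[[0,0,1],[0,0,0],1],[[0,-0.5,1],[0,0,0],1],[[0,-1,0.5],[0,0,0],1],[[0,-1,0],[0,0,0],1]]'; python3 s.py; python3 -c "
from h import *
grab('wrist','w8')"
```

```text
t: 22.2
position: [0.6259, 0.1677, 0.2337]
eef_rot: [1.808, 0.678, -1.795]
contact_force: [0.8, -0.7, 0.1]
gripper_width: 0.0852
t 22.2 pos [0.6259 0.1677 0.2337] x [ 0.007  0.002 -1.   ] yaw_jaw -48.7 q [-0.72  0.73  0.76  1.54 -0.55  1.09 -0.68] F [ 0.75 -0.68  0.1 ] T [-0.094 -0.034 -0.004] w 0.0852
```

View pics/w8.png

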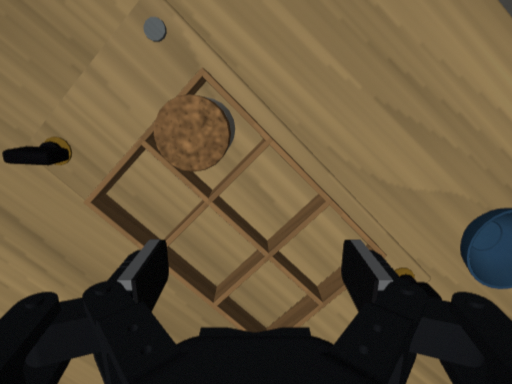

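Jar A stands in cell1 (192,133). On to jar B.

```bash
python3 -m jog '[[[-0.06,-1,0],[0,0,0],1],[[-0.06,-1,0],[0,0,0],1],[[-0.06,-1,0],[0,0,0],1],[[-0.06,-1,0],[0,0,0],1],[[-0.06,-1,0],[0,0,0],1],[[-0.06,-1,0],[0,0,0],1],[[-0.06,-1,0],[0,0,0],1],[[-0.06,-1,0],[0,0,0],1],[[-0.06,-1,0],[0,0,0],1],[[-0.06,-1,0],[0,0,0],1],[[-0.06,-1,0],[0,0,0],1],[[-0.06,-1,0],[0,0,0],1]]'; python3 -m jog '[[[-0.06,-1,0],[0,0,0],1],[[-0.06,-1,0],[0,0,0],1],[[-0.06,-1,0],[0,0,0],1],[[-0.06,-1,0],[0,0,0],1],[[-0.06,-1,0],[0,0,0],1],[[-0.06,-1,0],[0,0,0],1],[[0,-1,-0.5],[0,0,0],1],[[0,-1,-1],[0,0,0],1],[[0,0,-0.5],[0,0,0],1],[[0,0,0],[0,0,0],1],[[0,0,0],[0,0,0],1]]'; python3 s.py; python3 jar.py .594 -.337; python3 -c "
from h import *
grab('wrist','w9')"
```

```text
t: 23.25
position: [0.6055, -0.1339, 0.2299]
eef_rot: [1.804, 0.677, -1.803]
contact_force: [0.1, 0.1, -0.1]
gripper_width: 0.0855
t: 24.17
position: [0.5966, -0.3315, 0.1789]
eef_rot: [1.804, 0.68, -1.805]
contact_force: [-0.5, 0.7, -0.6]
gripper_width: 0.0854
t 24.17 pos [ 0.5966 -0.3315  0.1789] x [-0.001  0.002 -1.   ] yaw_jaw -48.8 q [ 0.12  0.82  0.67  1.48 -0.56  1.04  0.06] F [-0.46  0.66 -0.6 ] T [ 0.055  0.003 -0.014] w 0.0854
wrist 4084 c [ 593.3 -339.4] rad 31.9 z 0.0808
top none
scene 215 c [ 594.  -334.8] rad 32.3 z 0.0794
```

View pics/w9.png

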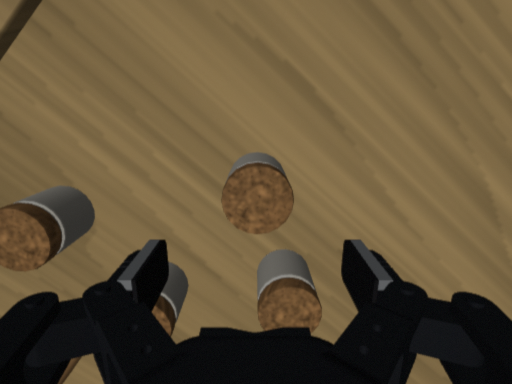

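Jar B is at (257,197), white with a cork lid, and centred. I'll grip it.

```bash
python3 -m jog '[[[-0.12,-0.22,0],[0,0,0],1],[[0,0,-0.9],[0,0,0],1],[[0,0,-0.9],[0,0,0],1],[[0,0,-0.9],[0,0,0],1],[[0,0,-0.9],[0,0,0],1],[[0,0,-0.9],[0,0,0],1],[[0,0,-0.8],[0,0,0],1],[[0,0,-0.4],[0,0,0],1],[[0,0,0],[0,0,0],1],[[0,0,0],[0,0,0],-1],[[0,0,0],[0,0,0],-1],[[0,0,0],[0,0,0],-1]]'; python3 s.py; python3 -m jog '[[[0,0,0],[0,0,0],-1],[[0,0,0.6],[0,0,0],-1],[[0,0,1],[0,0,0],-1],[[0,0,1],[0,0,0],-1],[[0,0,1],[0,0,0],-1],[[0,0,1],[0,0,0],-1],[[0,0,1],[0,0,0],-1],[[0,0,1],[0,0,0],-1],[[0,0.6,1],[0,0,0],-1],[[0,1,0],[0,0,0],-1],[[0,1,0],[0,0,0],-1],[[0,1,0],[0,0,0],-1]]'; python3 s.py
```

```text
t: 25.37
position: [0.5948, -0.339, 0.0389]
eef_rot: [1.804, 0.675, -1.801]
contact_force: [-0.1, 0.0, -2.9]
gripper_width: 0.0628
t 25.37 pos [ 0.5948 -0.339   0.0389] x [ 0.003 -0.002 -1.   ] yaw_jaw -48.8 q [ 0.18  0.98  0.56  1.56 -0.67  0.8   0.16] F [-0.14  0.05 -2.87] T [-0.021 -0.011  0.017] w 0.0628
t: 26.37
position: [0.5933, -0.2471, 0.2284]
eef_rot: [1.805, 0.677, -1.803]
contact_force: [0.3, 0.7, -3.1]
gripper_width: 0.0628
t 26.37 pos [ 0.5933 -0.2471  0.2284] x [ 0.001  0.    -1.   ] yaw_jaw -48.9 q [-0.05  0.72  0.72  1.56 -0.52  1.06 -0.05] F [ 0.28  0.71 -3.09] T [ 0.021  0.001 -0.031] w 0.0628
```

```bash
python3 -m jog '[[[-0.13,1,0],[0,0,0],-1],[[-0.13,1,0],[0,0,0],-1],[[-0.13,1,0],[0,0,0],-1],[[-0.13,1,0],[0,0,0],-1],[[-0.13,1,0],[0,0,0],-1],[[-0.13,1,0],[0,0,0],-1],[[-0.13,1,0],[0,0,0],-1],[[-0.13,1,0],[0,0,0],-1],[[-0.13,1,0],[0,0,0],-1],[[-0.13,1,0],[0,0,0],-1],[[-0.13,1,0],[0,0,0],-1],[[-0.13,1,0],[0,0,0],-1]]'; python3 -m jog '[[[-0.13,1,0],[0,0,0],-1],[[-0.13,1,0],[0,0,0],-1],[[-0.13,1,0],[0,0,0],-1],[[-0.13,1,0],[0,0,0],-1],[[-0.13,1,0],[0,0,0],-1],[[-0.13,1,0],[0,0,0],-1],[[0,0.8,0],[0,0,0],-1],[[0,0,0],[0,0,0],-1],[[0,0,0],[0,0,0],-1],[[0,0,0],[0,0,0],-1]]'; python3 s.py
```

```text
t: 27.37
position: [0.554, 0.0532, 0.2278]
eef_rot: [1.804, 0.678, -1.804]
contact_force: [0.5, 0.6, -1.6]
gripper_width: 0.0628
t: 28.2
position: [0.5351, 0.221, 0.2275]
eef_rot: [1.804, 0.676, -1.804]
contact_force: [-0.4, -0.4, -2.0]
gripper_width: 0.0629
t 28.2 pos [0.5351 0.221  0.2275] x [ 0. -0. -1.] yaw_jaw -48.9 q [-0.92  0.65  0.79  1.74 -0.54  0.99 -0.77] F [-0.36 -0.45 -2.01] T [-0.074 -0.026 -0.009] w 0.0629
```

```bash
python3 -m jog '[[[-0.07,0.54,0],[0,0,0],-1],[[0,0,-0.8],[0,0,0],-1],[[0,0,-0.8],[0,0,0],-1],[[0,0,-0.8],[0,0,0],-1],[[0,0,-0.8],[0,0,0],-1],[[0,0,-0.8],[0,0,0],-1],[[0,0,-0.7],[0,0,0],-1],[[0,0,-0.4],[0,0,0],-1],[[0,0,-0.2],[0,0,0],-1],[[0,0,-0.16],[0,0,0],-1],[[0,0,0],[0,0,0],-1],[[0,0,0],[0,0,0],-1]]'; python3 s.py; python3 -m jog '[[[0,0,-0.05],[0,0,0],-1],[[0,0,0],[0,0,0],-1]]'; python3 s.py
```

```text
t: 29.2
position: [0.5341, 0.2355, 0.0911]
eef_rot: [1.805, 0.677, -1.803]
contact_force: [0.1, -0.4, -2.5]
gripper_width: 0.0627
t 29.2 pos [0.5341 0.2355 0.0911] x [ 0.001  0.001 -1.   ] yaw_jaw -48.8 q [-0.85  0.82  0.64  1.84 -0.71  0.73 -0.66] F [ 0.11 -0.44 -2.55] T [ 0.014 -0.004 -0.009] w 0.0627
t: 29.37
position: [0.5339, 0.2357, 0.0898]
eef_rot: [1.805, 0.678, -1.802]
contact_force: [0.3, -0.3, -2.1]
gripper_width: 0.0631
t 29.37 pos [0.5339 0.2357 0.0898] x [ 0.001  0.001 -1.   ] yaw_jaw -48.8 q [-0.85  0.82  0.64  1.84 -0.71  0.73 -0.66] F [ 0.29 -0.28 -2.11] T [ 0.013 -0.014 -0.052] w 0.0631
```

```bash
python3 -m jog '[[[0,0,-0.05],[0,0,0],-1],[[0,0,0],[0,0,0],-1]]'; python3 -m jog '[[[0,0,-0.03],[0,0,0],-1],[[0,0,0],[0,0,0],-1]]'
```

```text
t: 29.53
position: [0.5339, 0.2357, 0.0884]
eef_rot: [1.805, 0.678, -1.802]
contact_force: [-0.5, 0.8, 1.0]
gripper_width: 0.0628
t: 29.7
position: [0.5339, 0.2357, 0.0884]
eef_rot: [1.805, 0.678, -1.802]
contact_force: [-1.1, 0.6, 7.8]
gripper_width: 0.0626
```

```bash
python3 -m jog '[[[0,0,0.02],[0,0,0],0.2],[[0,0,0],[0,0,0],0.6],[[0,0,0],[0,0,0],1],[[0,0,0],[0,0,0],1],[[0,0,0.4],[0,0,0],1],[[0,0,0.8],[0,0,0],1],[[0,0,1],[0,0,0],1],[[0,0,1],[0,0,0],1],[[0,0,1],[0,0,0],1],[[0,-0.5,1],[0,0,0],1],[[0,-1,0.5],[0,0,0],1],[[0,-1,0],[0,0,0],1]]'; python3 -m jog '[[[-0.3,-1,0],[0,0,0],1],[[-0.3,-1,0],[0,0,0],1],[[-0.3,-1,0],[0,0,0],1],[[-0.3,-1,0],[0,0,0],1],[[-0.3,-1,0],[0,0,0],1],[[-0.3,-1,0],[0,0,0],1],[[-0.3,-1,0],[0,0,0],1],[[-0.3,-1,0],[0,0,0],1],[[-0.3,-1,0],[0,0,0],1],[[-0.3,-1,0],[0,0,0],1],[[-0.3,-1,0],[0,0,0],1],[[-0.3,-1,0],[0,0,0],1]]'; python3 s.py; python3 -c "
from h import *
grab('scene','s2')"
```

```text
t: 30.7
position: [0.5354, 0.173, 0.2337]
eef_rot: [1.808, 0.679, -1.796]
contact_force: [-0.0, -1.1, -0.3]
gripper_width: 0.0854
t: 31.7
position: [0.4429, -0.1284, 0.2308]
eef_rot: [1.804, 0.677, -1.803]
contact_force: [-0.1, -0.7, 0.2]
gripper_width: 0.0852
t 31.7 pos [ 0.4429 -0.1284  0.2308] x [ 0.001  0.    -1.   ] yaw_jaw -48.9 q [-0.34  0.47  0.8   2.04 -0.46  0.82 -0.12] F [-0.1  -0.67  0.18] T [-0.048 -0.002  0.015] w 0.0852
```

View pics/s2.png

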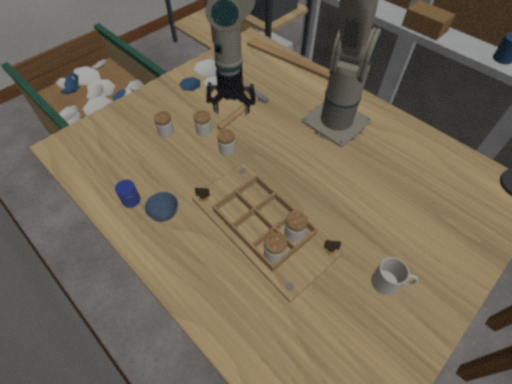

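Two jars stand upright in the crate, at (275,245) and (296,225). Jar D at (226,141) is next.

```bash
python3 -m jog '[[[-0.4,-0.8,0],[0,0,0],1],[[-0.4,-0.8,0],[0,0,0],1],[[0,-0.8,-0.6],[0,0,0],1],[[0,0,-1],[0,0,0],1],[[0,0,-0.4],[0,0,0],1],[[0,0,0],[0,0,0],1],[[0,0,0],[0,0,0],1]]'; python3 s.py; python3 jar.py .42 -.1965; python3 -c "
from h import *
grab('wrist','w10')"
```

```text
t: 32.33
position: [0.4233, -0.1865, 0.1802]
eef_rot: [1.803, 0.679, -1.804]
contact_force: [0.3, 0.5, 0.5]
gripper_width: 0.0853
t 32.33 pos [ 0.4233 -0.1865  0.1802] x [-0.001  0.001 -1.   ] yaw_jaw -48.8 q [-0.13  0.54  0.71  2.09 -0.55  0.7   0.09] F [0.29 0.51 0.51] T [-0.005 -0.025  0.046] w 0.0853
wrist 4015 c [ 419.4 -198.8] rad 31.9 z 0.0808
top none
scene 203 c [ 419.4 -197. ] rad 32.7 z 0.0797
```

View pics/w10.png

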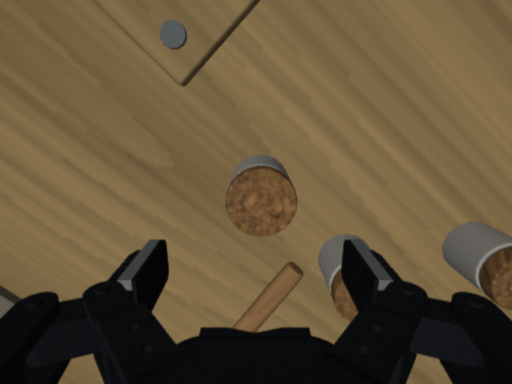

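Jar D is at (261,200), white with a cork lid. The hammer handle's end at (290,270) is clear of the fingers.

```bash
python3 -m jog '[[[-0.15,-0.44,0],[0,0,0],1],[[0,0,-0.9],[0,0,0],1],[[0,0,-0.9],[0,0,0],1],[[0,0,-0.9],[0,0,0],1],[[0,0,-0.9],[0,0,0],1],[[0,0,-0.9],[0,0,0],1],[[0,0,-0.8],[0,0,0],1],[[0,0,-0.4],[0,0,0],1],[[0,0,0],[0,0,0],1],[[0,0,0],[0,0,0],-1],[[0,0,0],[0,0,0],-1],[[0,0,0],[0,0,0],-1]]'; python3 s.py; python3 -m jog '[[[0,0,0],[0,0,0],-1],[[0,0,0.6],[0,0,0],-1],[[0,0,1],[0,0,0],-1],[[0,0,1],[0,0,0],-1],[[0,0,1],[0,0,0],-1],[[0,0,1],[0,0,0],-1],[[0,0,1],[0,0,0],-1],[[0,0,1],[0,0,0],-1],[[0,0.6,1],[0,0,0],-1],[[0,1,0],[0,0,0],-1],[[0,1,0],[0,0,0],-1],[[0,1,0],[0,0,0],-1]]'; python3 s.py
```

```text
t: 33.53
position: [0.4204, -0.1983, 0.0388]
eef_rot: [1.804, 0.676, -1.801]
contact_force: [-1.3, 0.2, 2.2]
gripper_width: 0.0625
t 33.53 pos [ 0.4204 -0.1983  0.0388] x [ 0.002 -0.001 -1.   ] yaw_jaw -48.8 q [ 0.13  0.76  0.38  2.18 -0.83  0.35  0.36] F [-1.27  0.19  2.22] T [ 0.038  0.221 -0.036] w 0.0625
t: 34.53
position: [0.4195, -0.1068, 0.2283]
eef_rot: [1.806, 0.677, -1.802]
contact_force: [1.0, 1.3, -3.2]
gripper_width: 0.0628
t 34.53 pos [ 0.4195 -0.1068  0.2283] x [ 0.001  0.001 -1.   ] yaw_jaw -48.9 q [-0.41  0.43  0.83  2.11 -0.46  0.78 -0.14] F [ 1.02  1.34 -3.2 ] T [ 0.041 -0.032  0.008] w 0.0628
```

```bash
python3 -m jog '[[[0.66,0.8,0],[0,0,0],-1],[[0.66,0.8,0],[0,0,0],-1],[[0.66,0.8,0],[0,0,0],-1],[[0.66,0.8,0],[0,0,0],-1],[[0.66,0.8,0],[0,0,0],-1],[[0.66,0.8,0],[0,0,0],-1],[[0.66,0.8,0],[0,0,0],-1],[[0.66,0.8,0],[0,0,0],-1],[[0.66,0.8,0],[0,0,0],-1],[[0.66,0.8,0],[0,0,0],-1],[[0.6,0.7,0],[0,0,0],-1],[[0,0,0],[0,0,0],-1]]';python3 -m jog '[[[0,0,0],[0,0,0],-1],[[0,0,0],[0,0,0],-1]]'
```

```text
t: 35.53
position: [0.6019, 0.1156, 0.227]
eef_rot: [1.802, 0.685, -1.797]
contact_force: [1.0, 0.2, -2.9]
gripper_width: 0.063
t: 35.7
position: [0.5988, 0.1088, 0.2275]
eef_rot: [1.802, 0.677, -1.805]
contact_force: [-1.0, -0.1, -2.9]
gripper_width: 0.063
```

```bash
python3 -m jog '[[[0.38,0.61,0],[0,0,0],-1],[[0.38,0.61,0],[0,0,0],-1],[[0,0,-0.8],[0,0,0],-1],[[0,0,-0.8],[0,0,0],-1],[[0,0,-0.8],[0,0,0],-1],[[0,0,-0.8],[0,0,0],-1],[[0,0,-0.8],[0,0,0],-1],[[0,0,-0.7],[0,0,0],-1],[[0,0,-0.4],[0,0,0],-1],[[0,0,-0.25],[0,0,0],-1],[[0,0,-0.16],[0,0,0],-1],[[0,0,0],[0,0,0],-1]]'; python3 -m jog '[[[0,0,-0.03],[0,0,0],-1],[[0,0,0],[0,0,0],-1]]'
```

```text
t: 36.7
position: [0.6186, 0.1395, 0.0899]
eef_rot: [1.804, 0.677, -1.804]
contact_force: [0.4, 0.8, -2.2]
gripper_width: 0.0629
t: 36.87
position: [0.6193, 0.1399, 0.09]
eef_rot: [1.805, 0.677, -1.802]
contact_force: [0.6, -0.0, -2.6]
gripper_width: 0.0632
```

```bash
python3 -m jog '[[[0,0,-0.05],[0,0,0],-1],[[0,0,0],[0,0,0],-1]]'; python3 -m jog '[[[0,0,-0.03],[0,0,0],-1],[[0,0,0],[0,0,0],-1]]'
```

```text
t: 37.03
position: [0.6192, 0.1401, 0.0884]
eef_rot: [1.805, 0.677, -1.802]
contact_force: [-0.1, 0.0, -1.3]
gripper_width: 0.0626
t: 37.2
position: [0.6193, 0.1401, 0.0884]
eef_rot: [1.805, 0.678, -1.802]
contact_force: [-1.6, 0.2, 5.3]
gripper_width: 0.0628
```

```bash
python3 -m jog '[[[0,0,0.02],[0,0,0],0.2],[[0,0,0],[0,0,0],0.6],[[0,0,0],[0,0,0],1],[[0,0,0],[0,0,0],1],[[0,0,0.4],[0,0,0],1],[[0,0,0.8],[0,0,0],1],[[0,0,1],[0,0,0],1],[[0,0,1],[0,0,0],1],[[0,0,1],[0,0,0],1],[[0,-0.5,1],[0,0,0],1],[[0,-1,0.5],[0,0,0],1],[[0,-1,0],[0,0,0],1]]'; python3 -m jog '[[[-0.5,-1,0],[0,0,0],1],[[-0.5,-1,0],[0,0,0],1],[[-0.5,-1,0],[0,0,0],1],[[-0.5,-1,0],[0,0,0],1],[[-0.5,-1,0],[0,0,0],1],[[-0.5,-1,0],[0,0,0],1],[[-0.5,-1,0],[0,0,0],1],[[-0.5,-1,0],[0,0,0],1],[[-0.5,-1,0],[0,0,0],1],[[-0.5,-1,0],[0,0,0],1],[[-0.5,-1,0],[0,0,0],1],[[-0.5,-1,0],[0,0,0],1]]'; python3 -m jog '[[[-0.5,-1,0],[0,0,0],1],[[-0.5,-1,0],[0,0,0],1],[[-0.5,-1,0],[0,0,0],1],[[-0.5,-1,0],[0,0,0],1],[[0,0,-1],[0,0,0],1],[[0,0,-1],[0,0,0],1],[[0,0,0],[0,0,0],1]]'; python3 s.py; python3 jar.py .4165 -.336; python3 -c "
from h import *
grab('wrist','w11')"
```

```text
t: 38.2
position: [0.6207, 0.0774, 0.2343]
eef_rot: [1.808, 0.678, -1.795]
contact_force: [0.5, -0.6, 0.0]
gripper_width: 0.0855
t: 39.2
position: [0.468, -0.2239, 0.2309]
eef_rot: [1.804, 0.677, -1.803]
contact_force: [0.0, -0.5, 0.2]
gripper_width: 0.0852
t: 39.78
position: [0.4166, -0.3211, 0.1774]
eef_rot: [1.804, 0.682, -1.809]
contact_force: [-0.4, 1.2, -0.2]
gripper_width: 0.0855
t 39.78 pos [ 0.4166 -0.3211  0.1774] x [-0.005  0.004 -1.   ] yaw_jaw -48.9 q [ 0.16  0.62  0.69  1.93 -0.55  0.8   0.3 ] F [-0.44  1.18 -0.19] T [ 0.078 -0.012  0.004] w 0.0855
wrist 4090 c [ 416.  -339.1] rad 31.8 z 0.0808
top none
scene 181 c [ 417.6 -335.4] rad 32.3 z 0.0795
```

View pics/w11.png

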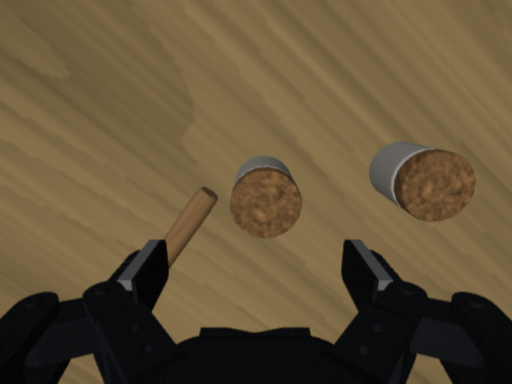

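Jar E is at (265,200). The hammer handle's end at (205,195) lies under the left finger's path, so I'll check its height.

Run:
```python
from h import *
f=grab('wrist');P=world(f)
m=np.zeros(P.shape[:2],bool);m[185:260,165:220]=1;m&=(P[...,2]>.008)
print(np.percentile(P[m][:,2],[50,95,100]).round(4),P[m][:,0].max().round(3),P[m][:,1].min().round(3))
```

```text
[0.0238 0.0268 0.3244] 0.472 -0.32
```

The handle's top is at 27 mm and the finger tips stay above 40 mm, so there's room. I'll grip.

```bash
python3 -m jog '[[[0,-0.6,0],[0,0,0],1],[[0,0,-0.9],[0,0,0],1],[[0,0,-0.9],[0,0,0],1],[[0,0,-0.9],[0,0,0],1],[[0,0,-0.9],[0,0,0],1],[[0,0,-0.9],[0,0,0],1],[[0,0,-0.8],[0,0,0],1],[[0,0,-0.3],[0,0,0],1],[[0,0,0],[0,0,0],1],[[0,0,0],[0,0,0],-1],[[0,0,0],[0,0,0],-1],[[0,0,0],[0,0,0],-1]]'; python3 s.py; python3 -m jog '[[[0,0,0],[0,0,0],-1],[[0,0,0.6],[0,0,0],-1],[[0,0,1],[0,0,0],-1],[[0,0,1],[0,0,0],-1],[[0,0,1],[0,0,0],-1],[[0,0,1],[0,0,0],-1],[[0,0,1],[0,0,0],-1],[[0,0,1],[0,0,0],-1],[[0,0.6,1],[0,0,0],-1],[[0,1,0],[0,0,0],-1],[[0,1,0],[0,0,0],-1],[[0,1,0],[0,0,0],-1]]'; python3 s.py
```

```text
t: 41.03
position: [0.4195, -0.3381, 0.0419]
eef_rot: [1.804, 0.675, -1.801]
contact_force: [-1.5, 1.1, 5.8]
gripper_width: 0.0625
t 41.03 pos [ 0.4195 -0.3381  0.0419] x [ 0.002 -0.001 -1.   ] yaw_jaw -48.8 q [ 0.32  0.82  0.48  1.98 -0.75  0.52  0.49] F [-1.5   1.08  5.76] T [ 0.322  0.366 -0.015] w 0.0625
t: 42.03
position: [0.4187, -0.2466, 0.2313]
eef_rot: [1.806, 0.676, -1.802]
contact_force: [0.4, 1.0, -2.2]
gripper_width: 0.063
t 42.03 pos [ 0.4187 -0.2466  0.2313] x [ 0.002 -0.    -1.   ] yaw_jaw -48.9 q [-0.06  0.5   0.79  1.98 -0.47  0.85  0.13] F [ 0.38  1.   -2.2 ] T [ 0.046 -0.033 -0.04 ] w 0.063
```

```bash
python3 -m jog '[[[0.28,0.97,0],[0,0,0],-1],[[0.28,0.97,0],[0,0,0],-1],[[0.28,0.97,0],[0,0,0],-1],[[0.28,0.97,0],[0,0,0],-1],[[0.28,0.97,0],[0,0,0],-1],[[0.28,0.97,0],[0,0,0],-1],[[0.28,0.97,0],[0,0,0],-1],[[0.28,0.97,0],[0,0,0],-1],[[0.28,0.97,0],[0,0,0],-1],[[0.28,0.97,0],[0,0,0],-1],[[0.28,0.97,0],[0,0,0],-1],[[0.28,0.97,0],[0,0,0],-1]]';python3 -m jog '[[[0.28,0.97,0],[0,0,0],-1],[[0.28,0.97,0],[0,0,0],-1],[[0.28,0.8,0],[0,0,0],-1],[[0,0.2,0],[0,0,0],-1],[[0,0,0],[0,0,0],-1],[[0,0,0],[0,0,0],-1],[[0,0,0],[0,0,0],-1]]'
```

```text
t: 43.03
position: [0.5028, 0.0449, 0.2309]
eef_rot: [1.805, 0.678, -1.803]
contact_force: [0.6, -0.5, -3.2]
gripper_width: 0.0626
t: 43.62
position: [0.5233, 0.1154, 0.2306]
eef_rot: [1.805, 0.675, -1.805]
contact_force: [0.2, -0.1, -2.8]
gripper_width: 0.0626
```

```bash
python3 -m jog '[[[0.09,0.58,0],[0,0,0],-1],[[0.09,0.58,0],[0,0,0],-1],[[0,0,-0.8],[0,0,0],-1],[[0,0,-0.8],[0,0,0],-1],[[0,0,-0.8],[0,0,0],-1],[[0,0,-0.8],[0,0,0],-1],[[0,0,-0.8],[0,0,0],-1],[[0,0,-0.7],[0,0,0],-1],[[0,0,-0.4],[0,0,0],-1],[[0,0,-0.25],[0,0,0],-1],[[0,0,-0.12],[0,0,0],-1],[[0,0,0],[0,0,0],-1]]'; python3 -m jog '[[[0,0,-0.04],[0,0,0],-1],[[0,0,0],[0,0,0],-1]]'; python3 -m jog '[[[0,0,-0.04],[0,0,0],-1],[[0,0,0],[0,0,0],-1]]'
```

```text
t: 44.62
position: [0.5284, 0.1462, 0.0933]
eef_rot: [1.804, 0.678, -1.803]
contact_force: [-0.4, 0.1, -2.4]
gripper_width: 0.0626
t: 44.78
position: [0.5288, 0.1462, 0.0931]
eef_rot: [1.805, 0.677, -1.802]
contact_force: [0.4, 0.4, -2.3]
gripper_width: 0.0628
t: 44.95
position: [0.5284, 0.1461, 0.0918]
eef_rot: [1.804, 0.678, -1.803]
contact_force: [0.1, -0.3, -2.7]
gripper_width: 0.0626
```

```bash
python3 -m jog '[[[0,0,-0.04],[0,0,0],-1],[[0,0,0],[0,0,0],-1]]'; python3 -m jog '[[[0,0,-0.03],[0,0,0],-1],[[0,0,0],[0,0,0],-1]]'
```

```text
t: 45.12
position: [0.5285, 0.1461, 0.0915]
eef_rot: [1.805, 0.678, -1.803]
contact_force: [-2.0, 0.7, 6.2]
gripper_width: 0.0627
t: 45.28
position: [0.5285, 0.1461, 0.0914]
eef_rot: [1.806, 0.679, -1.803]
contact_force: [-4.7, 0.8, 12.2]
gripper_width: 0.0626
```

```bash
python3 -m jog '[[[0,0,0.04],[0,0,0],0.2],[[0,0,0],[0,0,0],0.6],[[0,0,0],[0,0,0],1],[[0,0,0],[0,0,0],1],[[0,0,0.4],[0,0,0],1],[[0,0,0.8],[0,0,0],1],[[0,0,1],[0,0,0],1],[[0,0,1],[0,0,0],1],[[0,0,1],[0,0,0],1],[[0,-0.5,1],[0,0,0],1],[[0,-1,0.5],[0,0,0],1],[[0,-1,0],[0,0,0],1]]'; python3 -m jog '[[[0,-1,0],[0,0,0],1],[[0,-1,0],[0,0,0],1],[[0,-1,0],[0,0,0],1],[[0,-1,0],[0,0,0],1],[[0,-1,0],[0,0,0],1],[[0,-1,0],[0,0,0],1],[[0,-1,0],[0,0,0],1],[[0,-1,0],[0,0,0],1],[[0,-1,0],[0,0,0],1],[[0,-1,0],[0,0,0],1],[[0,-1,0],[0,0,0],1],[[0,-1,0],[0,0,0],1]]'; python3 -m jog '[[[0,-1,0],[0,0,0],1],[[0,-1,0],[0,0,0],1],[[0,-1,0],[0,0,0],1],[[0,-1,0],[0,0,0],1],[[0,-1,0],[0,0,0],1],[[0,-1,0],[0,0,0],1],[[0,-1,0],[0,0,0],1],[[0,-1,-1],[0,0,0],1],[[0,0,-1],[0,0,0],1],[[0,0,0],[0,0,0],1],[[0,0,0],[0,0,0],1]]'; python3 s.py; python3 jar.py .5275 -.438; python3 -c "
from h import *
grab('wrist','w12');grab('scene','s3')"
```

```text
t: 46.28
position: [0.5301, 0.0833, 0.2366]
eef_rot: [1.807, 0.678, -1.796]
contact_force: [-0.0, -0.7, -0.1]
gripper_width: 0.0854
t: 47.28
position: [0.5279, -0.2179, 0.2337]
eef_rot: [1.804, 0.677, -1.804]
contact_force: [-0.4, -1.1, 1.0]
gripper_width: 0.0855
t: 48.2
position: [0.5276, -0.4155, 0.1823]
eef_rot: [1.803, 0.68, -1.806]
contact_force: [-1.0, -0.2, 0.8]
gripper_width: 0.0855
t 48.2 pos [ 0.5276 -0.4155  0.1823] x [-0.002  0.002 -1.   ] yaw_jaw -48.9 q [ 0.26  0.81  0.68  1.51 -0.56  1.03  0.23] F [-1.04 -0.21  0.81] T [ 0.005 -0.044 -0.038] w 0.0855
wrist 3903 c [ 526.  -441.1] rad 32.0 z 0.0808
top none
scene 185 c [ 525.8 -437. ] rad 33.2 z 0.0798
```

View pics/w12.png

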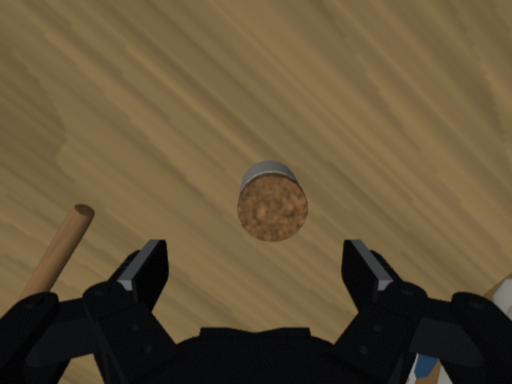

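View pics/s3.png

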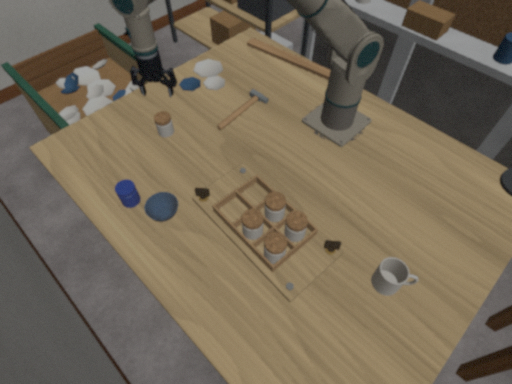

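Four jars stand in the crate. The last one, C at (272,205) in the wrist view, is the only white corked jar left on the bench.

```bash
python3 -m jog '[[[-0.06,-0.95,0],[0,0,0],1],[[0,0,-0.9],[0,0,0],1],[[0,0,-0.9],[0,0,0],1],[[0,0,-0.9],[0,0,0],1],[[0,0,-0.9],[0,0,0],1],[[0,0,-0.9],[0,0,0],1],[[0,0,-0.8],[0,0,0],1],[[0,0,-0.4],[0,0,0],1],[[0,0,0],[0,0,0],1],[[0,0,0],[0,0,0],-1],[[0,0,0],[0,0,0],-1],[[0,0,0],[0,0,0],-1]]'; python3 s.py; python3 -m jog '[[[0,0,0],[0,0,0],-1],[[0,0,0.6],[0,0,0],-1],[[0,0,1],[0,0,0],-1],[[0,0,1],[0,0,0],-1],[[0,0,1],[0,0,0],-1],[[0,0,1],[0,0,0],-1],[[0,0,1],[0,0,0],-1],[[0,0,1],[0,0,0],-1],[[0,0.6,1],[0,0,0],-1],[[0,1,0],[0,0,0],-1],[[0,1,0],[0,0,0],-1],[[0,1,0],[0,0,0],-1]]'; python3 s.py
```

```text
t: 49.45
position: [0.5276, -0.4412, 0.0429]
eef_rot: [1.804, 0.675, -1.801]
contact_force: [-0.4, 0.0, 3.9]
gripper_width: 0.0626
t 49.45 pos [ 0.5276 -0.4412  0.0429] x [ 0.002 -0.002 -1.   ] yaw_jaw -48.8 q [ 0.35  0.98  0.57  1.55 -0.67  0.82  0.34] F [-0.38  0.02  3.93] T [0.291 0.282 0.045] w 0.0626
t: 50.45
position: [0.5262, -0.3492, 0.2317]
eef_rot: [1.805, 0.677, -1.803]
contact_force: [0.8, 1.1, -3.5]
gripper_width: 0.0624
t 50.45 pos [ 0.5262 -0.3492  0.2317] x [ 0.001  0.    -1.   ] yaw_jaw -48.9 q [ 0.13  0.7   0.73  1.59 -0.52  1.06  0.15] F [ 0.85  1.09 -3.48] T [ 0.043 -0.087  0.047] w 0.0624
```

```bash
python3 -m jog '[[[0.22,0.98,0],[0,0,0],-1],[[0.22,0.98,0],[0,0,0],-1],[[0.22,0.98,0],[0,0,0],-1],[[0.22,0.98,0],[0,0,0],-1],[[0.22,0.98,0],[0,0,0],-1],[[0.22,0.98,0],[0,0,0],-1],[[0.22,0.98,0],[0,0,0],-1],[[0.22,0.98,0],[0,0,0],-1],[[0.22,0.98,0],[0,0,0],-1],[[0.22,0.98,0],[0,0,0],-1],[[0.22,0.98,0],[0,0,0],-1],[[0.22,0.98,0],[0,0,0],-1]]';python3 -m jog '[[[0.22,0.98,0],[0,0,0],-1],[[0.22,0.98,0],[0,0,0],-1],[[0.22,0.98,0],[0,0,0],-1],[[0.22,0.8,0],[0,0,0],-1],[[0,0,0],[0,0,0],-1],[[0,0,0],[0,0,0],-1],[[0,0,0],[0,0,0],-1]]'
```

```text
t: 51.45
position: [0.5924, -0.0549, 0.2312]
eef_rot: [1.804, 0.678, -1.804]
contact_force: [0.0, -0.6, -3.6]
gripper_width: 0.0629
t: 52.03
position: [0.6142, 0.0365, 0.231]
eef_rot: [1.803, 0.676, -1.804]
contact_force: [0.7, -0.6, -3.7]
gripper_width: 0.0625
```

```bash
python3 -m jog '[[[-0.06,0.5,0],[0,0,0],-1],[[0,0,-0.8],[0,0,0],-1],[[0,0,-0.8],[0,0,0],-1],[[0,0,-0.8],[0,0,0],-1],[[0,0,-0.8],[0,0,0],-1],[[0,0,-0.8],[0,0,0],-1],[[0,0,-0.7],[0,0,0],-1],[[0,0,-0.4],[0,0,0],-1],[[0,0,-0.25],[0,0,0],-1],[[0,0,-0.1],[0,0,0],-1],[[0,0,0],[0,0,0],-1],[[0,0,0],[0,0,0],-1]]'; python3 -m jog '[[[0,0,-0.04],[0,0,0],-1],[[0,0,0],[0,0,0],-1]]'; python3 -m jog '[[[0,0,-0.04],[0,0,0],-1],[[0,0,0],[0,0,0],-1]]'
```

```text
t: 53.03
position: [0.6139, 0.0495, 0.0953]
eef_rot: [1.805, 0.677, -1.802]
contact_force: [0.5, 0.9, -4.1]
gripper_width: 0.0624
t: 53.2
position: [0.6137, 0.0497, 0.0941]
eef_rot: [1.805, 0.677, -1.802]
contact_force: [-0.4, 0.8, -3.7]
gripper_width: 0.0627
t: 53.37
position: [0.6133, 0.0498, 0.0926]
eef_rot: [1.804, 0.678, -1.803]
contact_force: [-0.1, -0.1, -4.2]
gripper_width: 0.0625
```

```bash
python3 -m jog '[[[0,0,-0.03],[0,0,0],-1],[[0,0,0],[0,0,0],-1]]'; python3 -m jog '[[[0,0,-0.03],[0,0,0],-1],[[0,0,0],[0,0,0],-1]]'
```

```text
t: 53.53
position: [0.6134, 0.0498, 0.0923]
eef_rot: [1.804, 0.678, -1.803]
contact_force: [-1.7, 1.0, 2.3]
gripper_width: 0.0626
t: 53.7
position: [0.6134, 0.0498, 0.0922]
eef_rot: [1.805, 0.678, -1.803]
contact_force: [-2.9, 0.8, 7.5]
gripper_width: 0.0629
```

Touchdown. I'll release, rise, then back off in −x so the rack is fully visible.

```bash
python3 -m jog '[[[0,0,0.03],[0,0,0],0.2],[[0,0,0],[0,0,0],0.6],[[0,0,0],[0,0,0],1],[[0,0,0],[0,0,0],1],[[0,0,0.4],[0,0,0],1],[[0,0,0.8],[0,0,0],1],[[0,0,1],[0,0,0],1],[[0,0,1],[0,0,0],1],[[0,0,1],[0,0,0],1],[[0,0,1],[0,0,0],1],[[0,0,1],[0,0,0],1],[[0,0,1],[0,0,0],1]]'; python3 -m jog '[[[0,-1,0.3],[0,0,0],1],[[0,-1,0.3],[0,0,0],1],[[0,-1,0.3],[0,0,0],1],[[0,-1,0.3],[0,0,0],1],[[0,-1,0],[0,0,0],1],[[0,-1,0],[0,0,0],1],[[-0.6,-1,0],[0,0,0],1],[[-0.6,-1,0],[0,0,0],1],[[-0.6,-1,0],[0,0,0],1],[[0,0,0],[0,0,0],1],[[0,0,0],[0,0,0],1],[[0,0,0],[0,0,0],1]]'; python3 s.py
cat > fin.py <<'E'
from m import *
S=np.array([.5728,.14195]);a=np.radians(-3.43)
for n in ['top','scene']:
    f=grab(n,'f_'+n); P=world(f); im=f['frame'].astype(int); z=P[...,2]
    d=P[...,:2]-S; X=d[...,0]*np.cos(a)+d[...,1]*np.sin(a); Y=-d[...,0]*np.sin(a)+d[...,1]*np.cos(a)
    print(n)
    for i,s,c,m in blobs((z>.115)&(z<.145)&(abs(X)<.1)&(abs(Y)<.15),20):
        print(' jar px',c.round(0),'stand xy',X[m].mean().round(3),Y[m].mean().round(3),'z',np.percentile(z[m],[50,95]).round(4))
    g=(abs(X)<.11)&(abs(Y)<.225)&(z>.04)&(z<.062)&(abs(Y)>.14)&(f['frame'].max(2)>60)
    A=np.c_[X[g],Y[g],np.ones(g.sum())]; w=np.ones(len(A),bool)
    for _ in range(4):
        k=np.linalg.lstsq(A[w],z[g][w],rcond=None)[0]; w=abs(A@k-z[g])<.003
    print(' board plane',k.round(4),w.sum())
    g=(z>.09)&(z<.108)&(f['frame'].max(2)<60)
    for sx,sy in [(-.085,.2),(.085,-.2)]:
        m=g&(np.hypot(X-sx,Y-sy)<.03); print(' knob',m.sum(), np.percentile(z[m],90).round(4) if m.sum() else None)
E
python3 fin.py
```

```text
t: 54.7
position: [0.6131, 0.0494, 0.2737]
eef_rot: [1.804, 0.676, -1.803]
contact_force: [0.2, 0.5, -0.4]
gripper_width: 0.0855
t: 55.7
position: [0.5686, -0.1748, 0.3021]
eef_rot: [1.805, 0.678, -1.803]
contact_force: [-0.2, 0.4, -0.1]
gripper_width: 0.0854
t 55.7 pos [ 0.5686 -0.1748  0.3021] x [ 0.001  0.001 -1.   ] yaw_jaw -48.8 q [-0.23  0.59  0.82  1.6  -0.46  1.15 -0.16] F [-0.25  0.42 -0.11] T [ 0.042 -0.041  0.001] w 0.0854
top
 jar px [193. 162.] stand xy 0.048 0.099 z [0.1297 0.1341]
 jar px [222. 165.] stand xy 0.044 -0.001 z [0.13   0.1342]
 jar px [247. 168.] stand xy 0.044 -0.091 z [0.1299 0.1342]
 jar px [193. 189.] stand xy -0.047 0.089 z [0.1301 0.1337]
 jar px [219. 191.] stand xy -0.048 -0.002 z [0.1297 0.1339]
 board plane [0.0006 0.0003 0.0502] 1363
 knob 47 0.1013
 knob 43 0.1021
scene
 jar px [233. 199.] stand xy 0.048 -0.085 z [0.127  0.1298]
 jar px [275. 201.] stand xy -0.043 0.004 z [0.127  0.1298]
 jar px [252. 219.] stand xy 0.049 0.005 z [0.1272 0.1298]
 jar px [297. 221.] stand xy -0.042 0.094 z [0.1271 0.1299]
 jar px [275. 243.] stand xy 0.052 0.105 z [0.1275 0.1303]
 board plane [-0.0012  0.0008  0.0475] 2600
 knob 51 0.0992
 knob 42 0.0983
```

```bash
python3 -c "
import cv2
a=cv2.imread('pics/f_scene.png')[130:320,90:430];cv2.imwrite('pics/f_sc.png',cv2.resize(a,None,fx=2.3,fy=2.3))"
```

```text
(no output)
```

View pics/f_sc.png

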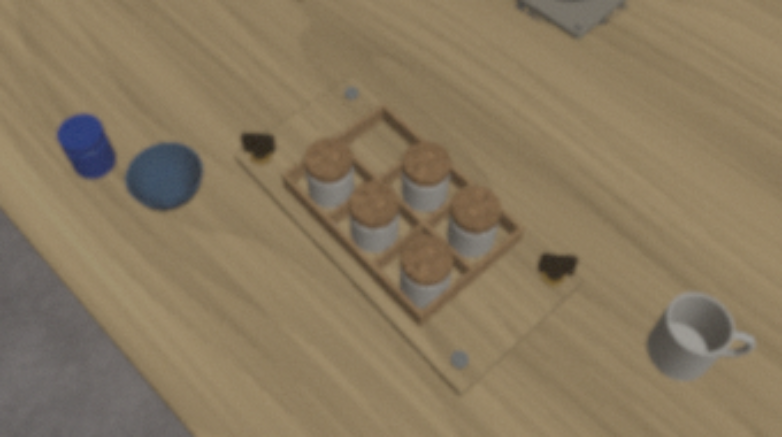

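View pics/f_top.png

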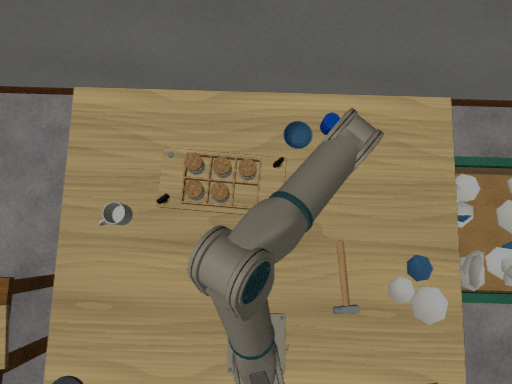

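Five jars stand in five cells. The lids are level, and the bowl, hammer and mug are where they were. The robot is clear, so I'm handing in.

```bash
python3 -c "
from station import bot
print(bot.sign_off())"
```

```text
the job is handed in; nothing more can be done
None
```

I screwed both feet down and stood all five white jars upright in the crate, in cells 1 to 5, then handed the job in at about 56 s. No verdict was reported.

**Knobs:** I turned the near one about 126° and the far one about 144°, both clockwise. After turning, each bar stood 49.0 mm over the board, which is a joint value of about 4.0, with only the target of 3.4 to 4.6 needed. The bar angles agreed, at about 3.96.

**Rack:** The final board plane showed a tilt of 0.0007 rad from the top camera and 0.0014 rad from the scene camera, against a limit of 0.012.

**Jars:** All five lid tops were at cell-floor height, level and inside the cells.

**Bystanders:** The bowl, hammer, mug and blue look-alike looked unmoved in the last pictures. I did not re-measure their distances at the end.

**Disagreements:**
- The top camera reads heights about 3 to 4 mm more than the scene and wrist cameras do.
- The cell 1 jar ended about 1 cm off its cell's middle along the board, but still stands flat and inside the limits.

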